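Stack a vacuum pump head in its assembly nest and dock it for the leak test

ROBOT

A 6-joint arm with a two-finger parallel gripper is mounted at the origin on the work surface. World frame = base frame: x ahead of the robot, y to its left, z up, the work surface at z = 0. Lengths are in m, angles in rad, forces in N, time in s.
With the tool pointing down it reaches from about 0.15 to 0.775 m from the base axis. Payload 6.1 kg.
Tool frame: the origin (TCP) lies at the very end of the fingers, on their centre line; the grasp point (between the pads) lies 19 mm behind it; z points along the fingers, y is the line along which they close (so a half turn about z gives the same grasp; the last joint's range is limited). The gripper opens to 85 mm and grips with 20 to 120 N. Pads are 22 mm wide; open, the fingers measure 114 mm over their backs; the gripper's body (76 mm by 85 mm) begins 54 mm behind the grasp point. The pads swing forward as they close: fully open they stand 13 mm farther back than shut.
Start: joints at [-1.316, 0.126, -0.04, 1.405, 0, 1.571], TCP at [0.132, -0.508, 0.231] pointing down, gripper open.
Joint ranges: [-2.72, 2.72], [-0.95, 1.95], [-1.27, 1.35], [-1.78, 2.02], [-1.46, 1.47], [-3.14, 3.14]. Speed limits (rad/s): [2.39, 2.39, 3.01, 3.14, 3.14, 3.14].

INTERFACE

Orientations are given as a unit quaternion [w, x, y, z].
In Python, from bench import r gives the robot as it stands. The module is installed in compiled form; this text tells all that it offers.
- The arm moves only by the shell command python3 -m inch 'ROWS' [FORCE]. ROWS is JSON, a list of rows, each an object of numbers: "gripper": the opening, from -1 (shut) to 1 (fully open); "dx", "dy", "dz": the shift along the tool's x, y, z in m; "wx", "wy", "wz": the turn, a rotation vector about the tool's x, y, z in rad. A call has 1 to 20 rows; each row shifts and turns the commanded pose from where the row before left it, along the tool's axes as they then stand; what a row does not reach is not made up. A row lasts 1/12 s, in which the tool goes at most 41.7 mm and 7.16 degrees, less where a joint would pass 70% of its speed; a pose out of reach is approached as far as the arm can. A call is refused whole if a number of a shift passes 0.0417 or a number of a turn 0.125, either way. A call with a gripper value outside its range is refused whole. The fingers move at their own pace and stop on an object; FORCE is the grip in N (left out, the last holds). Time passes only in rows, so rows that do not move let the fingers close. It gives the time, the measured TCP pose, the force, the opening and the grip force at its end, in the units of the state.
- r.observe(): the state, without advancing time (a new reading comes with each control period).
- r.grab_frame(name): name is "scene" or "top" or "wrist"; returns a dict with "color" (420x560x3 uint8, blue, green, red), "intrinsics" (3x3 intrinsics, pixels), "k1" (the pictures are not rectified: a ray, as slopes to the right and down, at radius r is drawn at 1 + k1 r^2 times it, then the intrinsics apply), "camera_from_world" (4x4, takes a point from world to camera coordinates). Camera axes: x right, y up, looking along -z (the intrinsics and any distortion apply to the point x, -y, -z); pixel columns grow to the right and rows downward; lengths in m; the calibration is good to about 2 mm. A picture is of the moment at which its call begins. There is no depth.
- r.sign_off(): hands the job in; it is judged then, once.
Trained networks look in the newest picture that a camera, given by its name, has taken for a name from the list of things; names that differ only in an ending like _2 or _b are one class to them, and where a whole thing is asked for, a point or a joint stands for the part that bears it (a point fixed in the world has none). Each returns a list of dicts, best first, with "confidence" (0 to 1); they miss things now and then, are a little off and sometimes report something else, mostly with a low value. They report only what shows in the picture. A call takes as long as a camera call. They do not tell look-alikes from the thing itself.
- r.look_for(camera, target): "point" ([column, row] in pixels, amid what is visible of it).
- r.mark_of(camera, target): "point" ([column, row] in pixels: a listed point, or the origin of a listed thing).
The state is a dict: "t": time; "joints": joint angles; "qvel": joint speeds; "joint_efforts": joint torques, N m; "tool_pos": TCP position; "tcp_rot": TCP orientation; "ft_force": force on the tool from outside, world axes, zero at the start; "torque": the same for the moment, N m; "grip_width": finger opening in m; "grip_force": force on a finger pad.
Only numpy, scipy, OpenCV 4.12 (cv2) and the standard library are available. Lean on these libraries where they do the work, as an engineer would, in place of code of your own. Each camera call takes 0.05 s, during which the arm holds its last target. There are 200 camera calls.

TASK

Build the pump head in the corner-posted nest: lower the pump body into the pocket, then the spacer frame on it, then the cover plate with its round boss upwards, each set down gently and lying flat and square between the posts before the next goes in. Then slide the loaded nest flat along the bench, without lifting it, nose first between the guides of the leak-test dock until it is fully home against the back stop, and let go. Do not disturb the jar, the beaker or the wrench.

Things in the scene. Friction and masses are not known exactly. Their poses are not given: they have to be found in the camera images.
- nest: Loose mid-grey plastic nest, 0.5 kg. Origin on its underside below the pocket's centre; x along it towards the nose, z up. Base plate 8 mm thick from x = -112 to +60 (nose), y = -45 to +45 mm. Four L-shaped corner posts, outsides at x = +-59, y = +-37, straight to 66 mm high, then lips flaring out to 77 mm high.
- nest_pocket (a point): Centre of the pocket's floor, 8 mm above the nest's underside; axes as the nest. The pocket is 101 mm (x) by 61 mm (y) between the posts, 100 by 60 mm at the throat below the lips; these open 6 mm wider on each side. The long sides are open over x = -30 to +30 mm for the fingers, the short ends over y = -12 to +12 mm.
- nest_fin (a point): Middle of the top edge of the nest's pull fin, 75 mm above its underside at x = -85 mm: an upright plate 40 mm long (x), 12 mm thick (y), 67 mm tall, standing on the base's tail. It can be pinched from above to slide the nest.
- dock: Leak-test dock, fixed. Its origin and axes are those of the nest when fully home (on the bench top; x is the way in, z up). Two steel side guides 24 mm high from x = -30 to +60 mm, inner faces at y = +-48.5 mm; before them the mouth flares out to y = +-68 mm at x = -68 mm. The floor between them is level with the bench.
- dock_stop (a point): Middle of the foot of the dock's back stop, on its front face, 60.5 mm beyond the dock's origin: a white block 130 mm wide, 36 mm thick, 45 mm high with a gauge and a brass nipple on top (to 65 mm). The nest's nose comes to rest against it.
- pump_body: The body of the pump head, a solid aluminium block 96 (x) x 56 (y) x 36 mm (z) with two dark round valve seats on its top and grooved sides, 0.26 kg. Origin: centre of the underside. It goes in first; either way round along x.
- spacer: Spacer: flat white plastic rectangular frame 96 (x) x 56 (y) x 14 mm (z) with a 68 x 32 mm opening, 0.06 kg. Origin: centre of the underside. It goes in second; either way round.
- cover: Cover: aluminium plate 96 (x) x 56 (y) x 14 mm (z) with a round boss 36 mm across and 24 mm high in the middle of its top, 0.14 kg. Origin: centre of the underside. It goes in last, boss up; either way round along x.
- jar: Bystander: amber glass jar, 60 mm across, 85 mm high; origin at the centre of its underside.
- beaker: Bystander: glass beaker, 70 mm across, 85 mm high; origin at the centre of its underside.
- wrench: Bystander: steel wrench lying flat along its x axis, about 180 mm long; origin under its middle.
Mind the look-alikes: they are no part of the job. There is more than one size of the spacer; the one meant has the size given above.

How it is judged:
On the way, in this order (a step that is already met when the one before it is completed fails the run):
1. the pump body lies released, flat and square on the floor of the nest's pocket (x of pump_body in the frame of nest between -0.004 and 0.004 m and y of pump_body in the frame of nest between -0.004 and 0.004 m and z of pump_body in the frame of nest between 0.005 and 0.011 m and angle between the z axis of pump_body and the z axis of nest, either way round below 0.05 rad and angle between the x axis of pump_body and the x axis of nest, either way round below 0.07 rad and contact force between the fingers and pump_body below 0.1 N), for 0.2 s.
2. the spacer lies released, flat and square on the pump body in the pocket (all of step 1 and x of spacer in the frame of nest between -0.004 and 0.004 m and y of spacer in the frame of nest between -0.004 and 0.004 m and z of spacer in the frame of nest between 0.041 and 0.047 m and angle between the z axis of spacer and the z axis of nest, either way round below 0.05 rad and angle between the x axis of spacer and the x axis of nest, either way round below 0.07 rad and contact force between the fingers and spacer below 0.1 N), for 0.2 s.
3. the cover lies released, flat and square on the spacer in the pocket (all of step 2 and x of cover in the frame of nest between -0.004 and 0.004 m and y of cover in the frame of nest between -0.004 and 0.004 m and z of cover in the frame of nest between 0.055 and 0.061 m and angle between the z axis of cover and the z axis of nest, either way round below 0.05 rad and angle between the x axis of cover and the x axis of nest, either way round below 0.07 rad and contact force between the fingers and cover below 0.1 N), for 0.2 s.
4. the loaded nest is home in the dock (x of pump_body in the frame of nest between -0.004 and 0.004 m and y of pump_body in the frame of nest between -0.004 and 0.004 m and z of pump_body in the frame of nest between 0.005 and 0.011 m and angle between the z axis of each of pump_body, spacer, cover and the z axis of nest, either way round below 0.05 rad and angle between the x axis of each of pump_body, spacer, cover and the x axis of nest, either way round below 0.07 rad and x of spacer in the frame of nest between -0.004 and 0.004 m and y of spacer in the frame of nest between -0.004 and 0.004 m and z of spacer in the frame of nest between 0.041 and 0.047 m and x of cover in the frame of nest between -0.004 and 0.004 m and y of cover in the frame of nest between -0.004 and 0.004 m and z of cover in the frame of nest between 0.055 and 0.061 m and x of nest in the frame of dock between -0.007 and 0.004 m and y of nest in the frame of dock between -0.008 and 0.008 m and angle between the x axis of nest and the x axis of dock, either way round below 0.08 rad and height (world z) of nest below 0.005 m and angle between nest's own z axis and vertical below 0.04 rad), for 0.2 s.
At the end, for the whole second after the job is handed in: Body, spacer and cover (boss up) lie stacked in that order in the pocket: each within 4 mm of centre, 3 mm in height, 0.05 rad of flat, 0.07 rad of square. The nest lies flat in the dock, at most 7 mm short, 8 mm sideways, 0.08 rad off. All is released and at rest (all of step 4 and contact force between the fingers and pump_body below 0.1 N and contact force between the fingers and spacer below 0.1 N and contact force between the fingers and cover below 0.1 N and contact force between the fingers and nest below 0.1 N and angle between cover's own z axis and vertical below 0.1 rad and linear speed of each of nest, pump_body, spacer, cover below 0.02 m/s); the robot touches nothing.
It fails at once if the nest is lifted more than 15 mm off the bench or tipped (height (world z) of nest above 0.015 m or angle between nest's own z axis and vertical above 0.2 rad).
It fails at once if a part is dropped into the nest (faster than 0.6 m/s over the pocket, out of the fingers) ((linear speed of pump_body above 0.6 m/s and horizontal distance between pump_body and nest below 0.012 m and height (world z) of pump_body below 0.15 m and contact force between the fingers and pump_body below 0.1 N) or (linear speed of spacer above 0.6 m/s and horizontal distance between spacer and nest below 0.012 m and height (world z) of spacer below 0.15 m and contact force between the fingers and spacer below 0.1 N) or (linear speed of cover above 0.6 m/s and horizontal distance between cover and nest below 0.012 m and height (world z) of cover below 0.15 m and contact force between the fingers and cover below 0.1 N)).
It fails at once if the jar, the beaker or the wrench is moved more than 20 mm or knocked over (distance of any of jar, beaker, wrench from where it was at the start of the episode above 0.02 m or angle between any of jar, beaker, wrench's own z axis and vertical above 0.3 rad).
It also fails if it takes over 72 s, if anything falls off the work surface, if the arm or the gripper's body presses on something with over 40 N, if the wrist force passes 120 N, or if a joint passes its speed limit or range.

## Working session

There is one attempt and no reset: what is moved stays moved. The work goes in short steps, Python scripts to look and compute and a shell command to move; the robot and the scene stay as the last step left them, time stands still between calls to the robot, and variables do not carry over. Pictures are saved under pics/ and viewed, at most 10 in all, crops included, and the job is handed in when it is done.

```bash
mkdir -p pics; cat > h.py <<'E'
import numpy as np, cv2
from bench import r
from scipy.spatial.transform import Rotation as R
def grab(n,save=None):
    f=r.grab_frame(n)
    if save: cv2.imwrite('pics/'+save,f['color'])
    return f
def ray(f,p):
    K=np.array(f['intrinsics']);k=f['k1'];d=np.array([(p[0]-K[0,2])/K[0,0],(p[1]-K[1,2])/K[1,1]])
    s=d.copy()
    for _ in range(20): s=d/(1+k*(s@s))
    T=np.array(f['camera_from_world']);Ri=T[:3,:3].T
    return -Ri@T[:3,3], Ri@np.array([s[0],-s[1],-1])
def w(f,p,z):
    o,d=ray(f,p); return o+d*(z-o[2])/d[2]
def proj(f,P):
    T=np.array(f['camera_from_world']);c=T[:3,:3]@np.array(P)+T[:3,3]
    s=np.array([c[0],-c[1]])/-c[2]; s=s*(1+f['k1']*(s@s));K=np.array(f['intrinsics'])
    return K[:2,:2]@s+K[:2,2]
E
python3 - <<'E'
from h import *
np.set_printoptions(precision=3,suppress=True)
Z=dict(nest=0,nest_pocket=.008,nest_fin=.075,dock=0,dock_stop=0,pump_body=0,spacer=0,cover=0,jar=0,beaker=0,wrench=0)
for c in('top','scene'):
    f=grab(c,c+'0.png'); print(c, f['k1'],np.array(f['intrinsics'])[0])
    for n,z in Z.items():
        print(n,[(np.round(m['point']),round(m['confidence'],2),w(f,m['point'],z)[:2]) for m in r.mark_of(c,n)[:4]])
print(r.observe())
E
```

```text
top -0.20679164830145538 [535.535   0.    274.518]
nest [(array([267., 180.]), 0.67, array([0.587, 0.034]))]
nest_pocket [(array([266., 182.]), 0.55, array([0.582, 0.034]))]
nest_fin [(array([300., 181.]), 0.64, array([ 0.575, -0.048]))]
dock [(array([161., 184.]), 0.7, array([0.58 , 0.306]))]
dock_stop [(array([138., 182.]), 0.76, array([0.584, 0.366])), (array([369., 244.]), 0.42, array([ 0.425, -0.224]))]
pump_body [(array([354., 161.]), 0.59, array([ 0.637, -0.189]))]
spacer [(array([400., 313.]), 0.87, array([ 0.249, -0.302])), (array([368., 246.]), 0.7, array([ 0.418, -0.222])), (array([322., 275.]), 0.58, array([ 0.348, -0.105]))]
cover [(array([435., 206.]), 0.73, array([ 0.519, -0.398]))]
jar [(array([269., 113.]), 0.78, array([0.762, 0.028]))]
beaker [(array([225., 125.]), 0.89, array([0.731, 0.14 ]))]
wrench [(array([343., 111.]), 0.7, array([ 0.767, -0.164]))]
scene 0.02484014074209307 [407.625   0.    278.402]
nest [(array([304., 259.]), 0.77, array([0.584, 0.036]))]
nest_pocket [(array([302., 260.]), 0.75, array([0.593, 0.027]))]
nest_fin [(array([261., 244.]), 0.89, ar
[... 375 characters left out ...]
)]
cover [(array([ 85., 303.]), 0.84, array([ 0.518, -0.398]))]
jar [(array([341., 325.]), 0.75, array([0.765, 0.014]))]
beaker [(array([382., 290.]), 0.92, array([0.727, 0.135]))]
wrench [(array([241., 366.]), 0.97, array([ 0.768, -0.178]))]
{'t': 1.2, 'joints': array([-1.316,  0.126, -0.04 ,  1.405,  0.   ,  1.571]), 'qvel': array([ 0.001, -0.   , -0.   , -0.001,  0.   , -0.   ]), 'joint_efforts': array([ -0.002, -43.572,  35.31 ,   0.001,   0.   ,  -0.   ]), 'tool_pos': array([ 0.132, -0.508,  0.231]), 'tcp_rot': array([0.   , 0.992, 0.127, 0.   ]), 'ft_force': array([-0.239, -0.386,  0.53 ]), 'torque': array([-0.069, -0.008,  0.017]), 'grip_force': 0.0, 'grip_width': 0.08551776856582982}
```

View pics/top0.png

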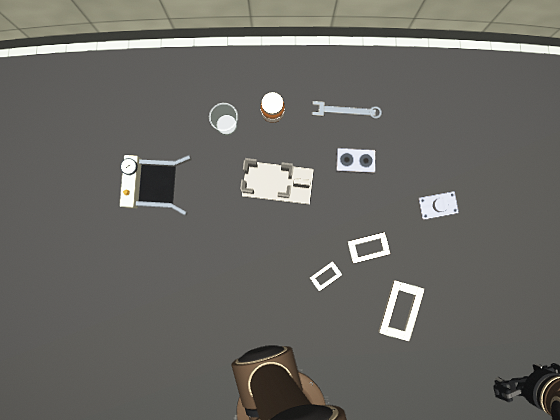

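View pics/scene0.png

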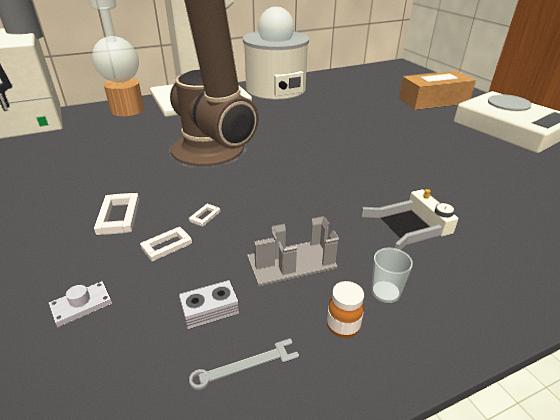

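Top view: candidates for the spacer are white frames at (402,311), (369,247) and (326,276). Next I measure their sizes. Body is at (356,160), cover at (438,206), and the nest at (277,181) with its nose towards the dock at left.

```bash
cat >> h.py <<'E'
def rects(f,z,thr=150,amin=150,box=None):
    g=f['color'].min(axis=2); m=(g>thr).astype(np.uint8)
    out=[]
    for c in cv2.findContours(m,cv2.RETR_EXTERNAL,cv2.CHAIN_APPROX_NONE)[0]:
        if cv2.contourArea(c)<amin: continue
        p=c[:,0].astype(float); ctr=p.mean(0)
        if box and not(box[0]<ctr[0]<box[2] and box[1]<ctr[1]<box[3]): continue
        W=np.array([w(f,q,z)[:2] for q in p])
        (x,y),(a,b),an=cv2.minAreaRect((W*1000).astype(np.float32))
        if a<b: a,b,an=b,a,an+90
        out.append((ctr.round(),np.round([x,y],1),np.round([a,b],1),round((an+90)%180-90,1)))
    return out
E
python3 - <<'E'
from h import *
f=grab('top')
for z in(.014,.036):
    print(z)
    for o in rects(f,z,box=(230,90,470,345)): print(o)
c=cv2.resize(f['color'][130:350,230:470],None,fx=3.2,fy=2.7,interpolation=cv2.INTER_CUBIC)
c=f['color'][90:350,225:475]; cv2.imwrite('pics/crop1.png',cv2.resize(c,(570*1,593),interpolation=cv2.INTER_CUBIC))
E
```

```text
0.014
(array([402., 310.]), array([ 256.3, -303.3]), array([139.1,  80.6]), -16.6)
(array([326., 276.]), array([ 345.8, -112. ]), array([71.9, 41.9]), -54.9)
(array([368., 247.]), array([ 415.5, -220.4]), array([98.7, 55.9]), -76.7)
(array([438., 205.]), array([ 521.5, -402.8]), array([97.4, 56.5]), -80.0)
(array([277., 183.]), array([580.5,   6.5]), array([170.5,  90.8]), 82.9)
(array([356., 160.]), array([ 636.8, -192.1]), array([96.6, 57.8]), 86.7)
(array([343., 110.]), array([ 764.4, -170.8]), array([174.9,  36.2]), 84.5)
(array([272., 102.]), array([786.8,  18.9]), array([55.3, 53.5]), -44.4)
0.036
(array([402., 310.]), array([ 258.9, -298.2]), array([136.9,  79.3]), -16.6)
(array([326., 276.]), array([ 346.8, -110.1]), array([70.7, 41.2]), -54.9)
(array([368., 247.]), array([ 415.4, -216.7]), array([97.1, 54.9]), -76.7)
(array([438., 205.]), array([ 519.6, -396.1]), array([95.8, 55.6]), -80.0)
(array([277., 183.]), array([577.7,   6.5]), array([167.7,  89.3]), 82.9)
(array([356., 160.]), array([ 633. , -188.8]), array([95. , 56.8]), 86.7)
(array([343., 110.]), array([ 758.5, -167.9]), array([172.1,  35.6]), 84.5)
(array([272., 102.]), array([780.6,  18.6]), array([54.4, 52.6]), -44.4)
```

View pics/crop1.png

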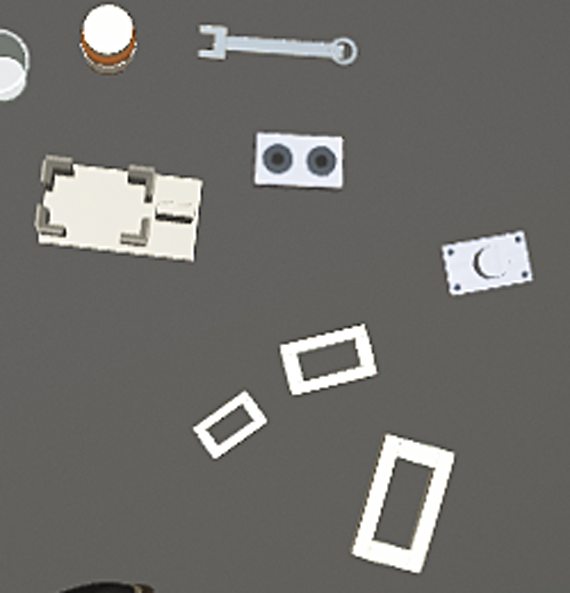

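The medium frame (crop (328,360), top view (368,247)) measures 98x56 mm, so it is the spacer; the small one is 72 mm and the large one 139 mm. The crop confirms body, cover (boss up) and nest.

```bash
cat >> h.py <<'E'
def go(xyz,yawdeg):
    s=r.observe(); q=s['tcp_rot']; M=R.from_quat([q[1],q[2],q[3],q[0]])
    a=np.deg2rad(yawdeg); c,n=np.cos(a),np.sin(a)
    T=R.from_matrix(np.array([[c,n,0],[n,-c,0],[0,0,-1]]).T if False else np.column_stack([[c,n,0],[n,-c,0],[0,0,-1]]))
    d=M.inv().apply(np.array(xyz)-s['tool_pos']); t=(M.inv()*T).as_rotvec()
    dn=T.inv().apply(np.array(xyz)-s['tool_pos'])
    m=M.as_matrix()
    print('t',round(s['t'],2),'pos',np.round(s['tool_pos'],4),'yaw',round(np.degrees(np.arctan2(m[1,0],m[0,0])),2),'tilt',np.round(m[:2,2],4),'j',np.round(s['joints'],2))
    print('d before turn mm',np.round(d*1000,1),' d after turn mm',np.round(dn*1000,1),'turn',np.round(t,4),'F',np.round(s['ft_force'],1),'gw',round(s['grip_width'],4),'gf',round(s['grip_force'],1))
E
python3 -c "
from h import *
go([.633,-.189,.2],86.7)"
```

```text
t 1.25 pos [ 0.1323 -0.508   0.2313] yaw 14.6 tilt [-0. -0.] j [-1.32  0.13 -0.04  1.41 -0.    1.57]
d before turn mm [ 564.9 -182.6   31.3]  d after turn mm [347.3 481.5  31.3] turn [-0.      0.     -1.2584] F [ 0.9 -0.1 -0.6] gw 0.0856 gf 0.0
```

```bash
python3 -m inch '[{"gripper":1,"dx":0.035,"dy":-0.0114,"dz":0.002},{"gripper":1,"dx":0.035,"dy":-0.0114,"dz":0.002},{"gripper":1,"dx":0.035,"dy":-0.0114,"dz":0.002},{"gripper":1,"dx":0.035,"dy":-0.0114,"dz":0.002},{"gripper":1,"dx":0.035,"dy":-0.0114,"dz":0.002},{"gripper":1,"dx":0.035,"dy":-0.0114,"dz":0.002},{"gripper":1,"dx":0.035,"dy":-0.0114,"dz":0.002},{"gripper":1,"dx":0.035,"dy":-0.0114,"dz":0.002},{"gripper":1,"dx":0.035,"dy":-0.0114,"dz":0.002},{"gripper":1,"dx":0.035,"dy":-0.0114,"dz":0.002},{"gripper":1,"dx":0.035,"dy":-0.0114,"dz":0.002},{"gripper":1,"dx":0.035,"dy":-0.0114,"dz":0.002},{"gripper":1,"dx":0.035,"dy":-0.0114,"dz":0.002},{"gripper":1,"dx":0.035,"dy":-0.0114,"dz":0.002},{"gripper":1,"dx":0.035,"dy":-0.0114,"dz":0.002},{"gripper":1,"dx":0.035,"dy":-0.0114,"dz":0.002}]'
python3 -m inch '[{"wz":-0.125},{"wz":-0.125},{"wz":-0.125},{"wz":-0.125},{"wz":-0.125},{"wz":-0.125},{"wz":-0.125},{"wz":-0.125},{"wz":-0.125},{"wz":-0.125},{"wz":0}]'
python3 - <<'E'
from h import *
np.set_printoptions(precision=4,suppress=True)
go([.633,-.189,.2],86.7)
f=grab('wrist','w1.png')
print([ (m['point'],m['confidence'],w(f,m['point'],0)) for m in r.mark_of('wrist','pump_body')])
for o in rects(f,.036): print(o)
E
```

```text
t 1.25 pos [ 0.1323 -0.508   0.2313] yaw 14.6 tilt [-0. -0.] j [-1.32  0.13 -0.04  1.41 -0.    1.57]
d before turn mm [ 564.9 -182.6   31.3]  d after turn mm [347.3 481.5  31.3] turn [-0.      0.     -1.2584] F [ 0.9 -0.1 -0.6] gw 0.0856 gf 0.0
[]
(array([526., 318.]), array([  50.7, -835.6]), array([85.6, 45.6]), -0.1)
(array([78., 37.]), array([ 229.8, -303.6]), array([85.3, 75.8]), -16.9)schema error: expected keys gripper, dx, dy, dz, wx, wy, wz
schema error: expected keys gripper, dx, dy, dz, wx, wy, wz
```

View pics/w1.png

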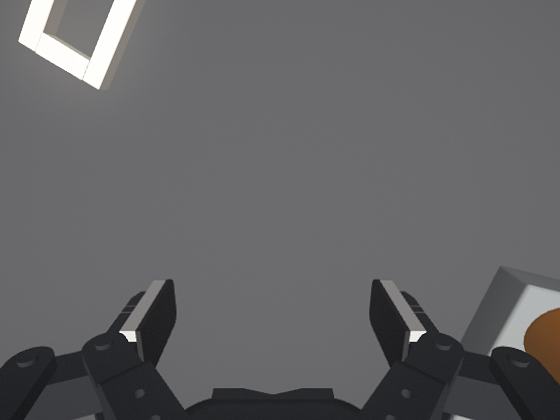

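The wrist picture is still at the start pose, because the rows need all keys; it shows the big frame at (75,40) ahead. I'll resend with full rows.

```bash
python3 -m inch '[{"gripper":1,"dx":0.035,"dy":-0.0114,"dz":0.002,"wx":0,"wy":0,"wz":-0.06},{"gripper":1,"dx":0.035,"dy":-0.0094,"dz":0.002,"wx":0,"wy":0,"wz":0},{"gripper":1,"dx":0.035,"dy":-0.0094,"dz":0.002,"wx":0,"wy":0,"wz":0},{"gripper":1,"dx":0.035,"dy":-0.0094,"dz":0.002,"wx":0,"wy":0,"wz":0},{"gripper":1,"dx":0.035,"dy":-0.0094,"dz":0.002,"wx":0,"wy":0,"wz":0},{"gripper":1,"dx":0.035,"dy":-0.0094,"dz":0.002,"wx":0,"wy":0,"wz":0},{"gripper":1,"dx":0.035,"dy":-0.0094,"dz":0.002,"wx":0,"wy":0,"wz":0},{"gripper":1,"dx":0.035,"dy":-0.0094,"dz":0.002,"wx":0,"wy":0,"wz":0},{"gripper":1,"dx":0.035,"dy":-0.0094,"dz":0.002,"wx":0,"wy":0,"wz":0},{"gripper":1,"dx":0.035,"dy":-0.0094,"dz":0.002,"wx":0,"wy":0,"wz":0},{"gripper":1,"dx":0.035,"dy":-0.0094,"dz":0.002,"wx":0,"wy":0,"wz":0},{"gripper":1,"dx":0.035,"dy":-0.0094,"dz":0.002,"wx":0,"wy":0,"wz":0},{"gripper":1,"dx":0.035,"dy":-0.0094,"dz":0.002,"wx":0,"wy":0,"wz":0}]'
python3 - <<'E'
from h import *
go([.633,-.189,.2],86.7)
E
```

```text
t: 2.43
tool_pos: [0.5291, -0.2496, 0.2053]
tcp_rot: [0.0, 0.988, 0.157, 0.0]
ft_force: [0.3, -0.3, 0.8]
grip_width: 0.0856
grip_force: 0.0
t 2.43 pos [ 0.5291 -0.2496  0.2053] yaw 18.05 tilt [ 0.0002 -0.0002] j [-0.44  0.24  0.04  1.37 -0.    2.39]
d before turn mm [117.5 -25.4   5.3]  d after turn mm [ 66.5 100.2   5.3] turn [ 3.0000e-04  0.0000e+00 -1.1982e+00] F [ 0.3 -0.3  0.8] gw 0.0856 gf 0.0
```

```bash
python3 -m inch '[{"gripper":1,"dx":0,"dy":0,"dz":0,"wx":0,"wy":0,"wz":-0.12},{"gripper":1,"dx":0,"dy":0,"dz":0,"wx":0,"wy":0,"wz":-0.12},{"gripper":1,"dx":0,"dy":0,"dz":0,"wx":0,"wy":0,"wz":-0.12},{"gripper":1,"dx":0,"dy":0,"dz":0,"wx":0,"wy":0,"wz":-0.12},{"gripper":1,"dx":0,"dy":0,"dz":0,"wx":0,"wy":0,"wz":-0.12},{"gripper":1,"dx":0,"dy":0.01,"dz":0,"wx":0,"wy":0,"wz":-0.12},{"gripper":1,"dx":0,"dy":0.02,"dz":0,"wx":0,"wy":0,"wz":-0.12},{"gripper":1,"dx":0,"dy":0.02,"dz":0,"wx":0,"wy":0,"wz":-0.12},{"gripper":1,"dx":0,"dy":0.02,"dz":0,"wx":0,"wy":0,"wz":-0.12},{"gripper":1,"dx":0,"dy":0.02,"dz":0,"wx":0,"wy":0,"wz":-0.12},{"gripper":1,"dx":0,"dy":0.01,"dz":0,"wx":0,"wy":0,"wz":0}]' >/dev/null
cat >> h.py <<'E'
def sub(f,z,box,thr=None):
    """long-side/corner fit: quad of bright blob -> world at height z"""
    return rects(f,z,thr or 150,box=box)
E
python3 - <<'E'
from h import *
go([.633,-.189,.2],86.7)
f=grab('wrist','w2.png')
print([ (np.round(m['point']),m['confidence'],w(f,m['point'],0).round(4)) for m in r.mark_of('wrist','pump_body')])
for o in rects(f,.036): print(o)
print(ray(f,[280,210]))
E
```

```text
t 3.35 pos [ 0.6216 -0.2858  0.2044] yaw 87.07 tilt [-0.0001  0.0002] j [-0.43  0.44  0.32  1.45  0.    1.19]
d before turn mm [97.2  6.4  4.4]  d after turn mm [97.3  5.8  4.4] turn [-0.0001 -0.0002  0.0065] F [-0.4  0.8 -0.5] gw 0.0854 gf 0.0
[(array([278.,  84.]), 0.61, array([ 0.6303, -0.1874,  0.    ]))]
(array([188., 291.]), array([ 525.3, -388.5]), array([89.8, 52.4]), -80.0)
(array([ 50., 128.]), array([ 427.2, -219. ]), array([90.2, 52.9]), -76.3)
(array([278.,  78.]), array([ 630.1, -187.8]), array([93.9, 55.1]), 87.1)
(array([422.,  77.]), array([ 748.5, -194.6]), array([121.2,  27.6]), -89.8)
(array([ 0.6245837 , -0.20447889,  0.34640894]), array([ 0.00569758, -0.30119346, -0.95391622]))
```

View pics/w2.png

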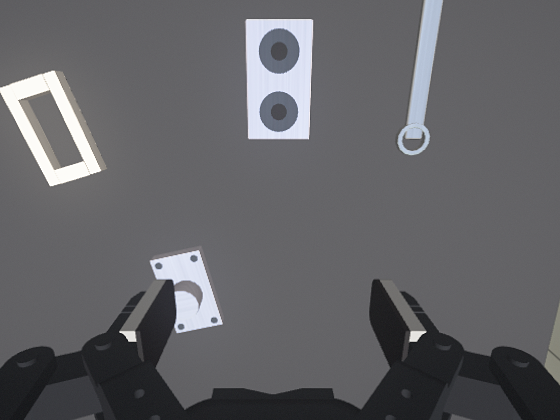

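The wrist picture shows the body ahead at (279,79), fitted to x=0.630, y=-0.188, yaw 87°. The cover is at (187,290) and the spacer at (50,128). Approaching and gripping.

```bash
python3 -m inch '[{"gripper":1,"dx":0.0327,"dy":0.0012,"dz":0.02,"wx":0,"wy":0,"wz":0},{"gripper":1,"dx":0.0327,"dy":0.0012,"dz":0.02,"wx":0,"wy":0,"wz":0},{"gripper":1,"dx":0.0327,"dy":0.0011,"dz":0.02,"wx":0,"wy":0,"wz":0},{"gripper":1,"dx":0,"dy":0,"dz":0.035,"wx":0,"wy":0,"wz":0},{"gripper":1,"dx":0,"dy":0,"dz":0.035,"wx":0,"wy":0,"wz":0},{"gripper":1,"dx":0,"dy":0,"dz":0.03,"wx":0,"wy":0,"wz":0},{"gripper":1,"dx":0,"dy":0,"dz":0.025,"wx":0,"wy":0,"wz":0},{"gripper":1,"dx":0,"dy":0,"dz":0.015,"wx":0,"wy":0,"wz":0},{"gripper":1,"dx":0,"dy":0,"dz":0,"wx":0,"wy":0,"wz":0}]' 40
python3 - <<'E'
from h import *
go([.630,-.188,.005],87.1)
E
```

```text
t: 4.2
tool_pos: [0.6255, -0.1865, 0.0013]
tcp_rot: [-0.003, 0.727, 0.687, -0.002]
ft_force: [0.1, 0.0, -0.3]
grip_width: 0.0856
grip_force: 0.0
t 4.2 pos [ 0.6255 -0.1865  0.0013] yaw 86.77 tilt [-0.0067  0.0019] j [-0.29  0.45 -0.12  1.01 -0.    1.34]
d before turn mm [-1.2  4.6 -3.8]  d after turn mm [-1.3  4.6 -3.7] turn [-0.0068 -0.0015 -0.0058] F [ 0.1  0.  -0.3] gw 0.0856 gf 0.0
```

```bash
python3 -m inch '[{"gripper":1,"dx":-0.0013,"dy":0.0046,"dz":-0.004,"wx":-0.0068,"wy":-0.0015,"wz":-0.006},{"gripper":1,"dx":0,"dy":0,"dz":0,"wx":0,"wy":0,"wz":0},{"gripper":-0.2,"dx":0,"dy":0,"dz":0,"wx":0,"wy":0,"wz":0},{"gripper":-0.2,"dx":0,"dy":0,"dz":0,"wx":0,"wy":0,"wz":0},{"gripper":-0.2,"dx":0,"dy":0,"dz":0,"wx":0,"wy":0,"wz":0},{"gripper":-0.2,"dx":0,"dy":0,"dz":0,"wx":0,"wy":0,"wz":0},{"gripper":-0.2,"dx":0,"dy":0,"dz":0,"wx":0,"wy":0,"wz":0},{"gripper":-0.2,"dx":0,"dy":0,"dz":0,"wx":0,"wy":0,"wz":0}]' 50
python3 - <<'E'
from h import *
go([.630,-.188,.005],87.1)
f=grab('wrist')
for o in rects(f,.036): print(o)
E
```

```text
t: 4.87
tool_pos: [0.6342, -0.1893, 0.0111]
tcp_rot: [0.004, 0.725, 0.689, 0.002]
ft_force: [-1.3, 0.5, 5.9]
grip_width: 0.0548
grip_force: 54.7
t 4.87 pos [ 0.6342 -0.1893  0.0111] yaw 87.13 tilt [ 0.009  -0.0028] j [-0.29  0.45 -0.1   1.01 -0.    1.33]
d before turn mm [ 1.1 -4.3  6.1]  d after turn mm [ 1.1 -4.3  6.1] turn [0.0091 0.0023 0.0005] F [-1.3  0.5  5.9] gw 0.0548 gf 54.7
(array([272., 302.]), array([ 632.9, -184.8]), array([90.1, 54.5]), 87.1)
(array([536., 293.]), array([ 732.1, -180.9]), array([97.7, 23.9]), -83.9)
(array([107.,  14.]), array([587.1, -81.5]), array([61.4,  9.5]), -2.5)
```

```bash
python3 -m inch '[{"gripper":-0.2,"dx":0,"dy":0,"dz":-0.015,"wx":0,"wy":0,"wz":0},{"gripper":-0.2,"dx":0,"dy":0,"dz":-0.03,"wx":0,"wy":0,"wz":0},{"gripper":-0.2,"dx":0,"dy":0,"dz":-0.035,"wx":0,"wy":0,"wz":0},{"gripper":-0.2,"dx":0,"dy":0,"dz":-0.035,"wx":0,"wy":0,"wz":0},{"gripper":-0.2,"dx":0,"dy":0,"dz":-0.03,"wx":0,"wy":0,"wz":0},{"gripper":-0.2,"dx":0,"dy":0,"dz":-0.015,"wx":0,"wy":0,"wz":0},{"gripper":-0.2,"dx":0,"dy":0,"dz":0,"wx":0,"wy":0,"wz":0},{"gripper":-0.2,"dx":0,"dy":0,"dz":0,"wx":0,"wy":0,"wz":0}]' >/dev/null
python3 - <<'E'
from h import *
go([.584,.032,.17],82.9)
f=grab('wrist','w3.png')
for n in('nest','nest_pocket','nest_fin'):print(n,[ (np.round(m['point']),m['confidence'],w(f,m['point'],dict(nest=0,nest_pocket=.008,nest_fin=.075)[n]).round(4)) for m in r.mark_of('wrist',n)])
for o in rects(f,.008): print(o)
E
```

```text
t 5.58 pos [ 0.6328 -0.1888  0.1697] yaw 87.13 tilt [ 0.0082 -0.0023] j [-0.29  0.38  0.16  1.34  0.    1.33]
d before turn mm [218.1 -59.7  -1.2]  d after turn mm [213.1 -75.7  -0.3] turn [0.0084 0.0016 0.0739] F [-0.4  0.8 -3.1] gw 0.0549 gf 53.9
nest []
nest_pocket []
nest_fin []
(array([272., 301.]), array([ 626.7, -307.4]), array([233.6, 141.3]), 87.1)
(array([ 42., 238.]), array([ 408.9, -222.3]), array([98.6, 57.6]), -76.5)
(array([421., 146.]), array([ 764.5, -170.5]), array([176.9,  35.7]), 86.4)
(array([184.,  35.]), array([571. , -51.7]), array([89. , 51.7]), -7.2)
```

View pics/w3.png

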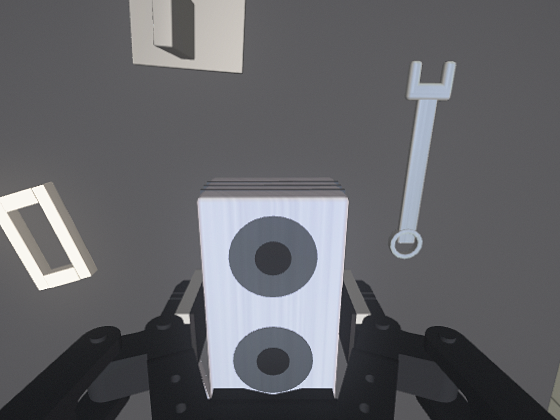

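Body held and centred. The nest tail edge shows at (190,68), giving a nest yaw of about 82.8°. Raise and move so that the posts are in view.

```bash
python3 -m inch '[{"gripper":-0.2,"dx":0,"dy":0,"dz":-0.02,"wx":0.0084,"wy":0.0016,"wz":0.074},{"gripper":-0.2,"dx":0.02,"dy":-0.019,"dz":-0.02,"wx":0,"wy":0,"wz":0},{"gripper":-0.2,"dx":0.025,"dy":-0.019,"dz":-0.02,"wx":0,"wy":0,"wz":0},{"gripper":-0.2,"dx":0.025,"dy":-0.019,"dz":0,"wx":0,"wy":0,"wz":0},{"gripper":-0.2,"dx":0.025,"dy":-0.019,"dz":0,"wx":0,"wy":0,"wz":0},{"gripper":-0.2,"dx":0,"dy":0,"dz":0,"wx":0,"wy":0,"wz":0},{"gripper":-0.2,"dx":0,"dy":0,"dz":0,"wx":0,"wy":0,"wz":0},{"gripper":-0.2,"dx":0,"dy":0,"dz":0,"wx":0,"wy":0,"wz":0}]' >/dev/null
python3 - <<'E'
from h import *
go([.584,.032,.17],82.9)
f=grab('wrist','w4.png')
for n in('nest','nest_pocket','nest_fin'):print(n,[ (np.round(m['point']),m['confidence'],w(f,m['point'],dict(nest=0,nest_pocket=.008,nest_fin=.075)[n]).round(4)) for m in r.mark_of('wrist',n)])
for o in rects(f,r.observe()['tool_pos'][2]+.025,box=(150,200,400,420)): print(o)
for o in rects(f,.008,box=(0,0,560,200)): print(o)
E
```

```text
t 6.45 pos [ 0.5685 -0.085   0.2285] yaw 82.92 tilt [-0.0027  0.0003] j [-0.15  0.22  0.07  1.42 -0.    1.55]
d before turn mm [118.    1.1  58.5]  d after turn mm [118.    0.9  58.5] turn [-0.0027  0.      0.0004] F [ 0.2 -0.3 -2.7] gw 0.0547 gf 54.5
nest [(array([275.,  62.]), 0.88, array([0.5837, 0.0337, 0.    ]))]
nest_pocket [(array([274.,  61.]), 0.9, array([0.5827, 0.0343, 0.008 ]))]
nest_fin [(array([277., 160.]), 0.76, array([ 0.5745, -0.0514,  0.075 ])), (array([273., 270.]), 0.18, array([ 0.5579, -0.1572,  0.075 ]))]
(array([273., 301.]), array([567.8, -80.3]), array([89.4, 54.3]), 82.9)
(array([462., 170.]), array([769.2, -96. ]), array([35.5, 28.3]), -4.6)
(array([516.,  35.]), array([812. ,  24.6]), array([66.4, 61.5]), -7.9)
(array([273.,  95.]), array([577.6,   2.4]), array([166.6,  88.7]), 82.9)
```

View pics/w4.png

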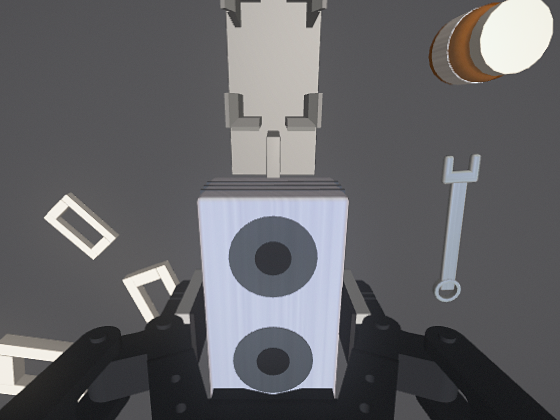

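The nest is straight ahead, with posts at (230,105), (318,105), (228,8) and (318,8), and the held body is centred on the same column 273. Compute the forward distance from the tail edge and a full post fit.

```bash
python3 - <<'E'
from h import *
f=r.grab_frame('wrist'); s=r.observe(); u=np.array([np.cos(np.radians(82.9)),np.sin(np.radians(82.9))])
t=s['tool_pos'][:2]
g=f['color'].min(axis=2)
# tail edge: column profiles away from fin
for c in (240,250,298,308):
    col=g[140:182,c].astype(int); k=np.argmin(np.diff(col)); P=w(f,[c,140+k+.5],.008)[:2]; print(c,140+k,'pocket ahead of TCP mm',((P-t)@u*1000+112).round(1))
# body front edge of top
z=s['tool_pos'][2]+.025
for c in (230,260,310):
    col=g[170:215,c].astype(int); k=np.argmax(np.diff(col)); P=w(f,[c,170+k+.5],z)[:2]; print(c,170+k,'body ctr',((P-t)@u*1000-48).round(1))
f2=grab('top')
for n,z in(('nest',0),('nest_pocket',.008),('nest_fin',.075)):
    for F,c in((f,'wrist'),(f2,'top')):
        for m in r.mark_of(c,n)[:1]:
            d=w(F,m['point'],z)[:2]-t; print(n,c,(d@u*1000).round(1)+(85 if n=='nest_fin' else 0),(d@[u[1],-u[0]]*1000).round(1))
E
```

```text
240 173 pocket ahead of TCP mm 120.4
250 173 pocket ahead of TCP mm 120.4
298 173 pocket ahead of TCP mm 120.4
308 173 pocket ahead of TCP mm 120.4
230 197 body ctr 1.0
260 197 body ctr 1.0
310 196 body ctr 1.4
nest wrist 121.1 -3.1
nest top 120.4 -2.3
nest_pocket wrist 127.5 178.4
nest_pocket top 115.9 1.8
nest_fin wrist 117.7 -1.7
nest_fin top 123.8 4.0
```

```bash
python3 -m inch '[{"gripper":-0.2,"dx":0.03,"dy":0,"dz":0,"wx":-0.0027,"wy":0,"wz":0},{"gripper":-0.2,"dx":0.03,"dy":0,"dz":0,"wx":0,"wy":0,"wz":0},{"gripper":-0.2,"dx":0.03,"dy":0,"dz":0,"wx":0,"wy":0,"wz":0},{"gripper":-0.2,"dx":0.0203,"dy":0,"dz":0.01,"wx":0,"wy":0,"wz":0},{"gripper":-0.2,"dx":0.009,"dy":0,"dz":0.03,"wx":0,"wy":0,"wz":0},{"gripper":-0.2,"dx":0,"dy":0,"dz":0.03,"wx":0,"wy":0,"wz":0},{"gripper":-0.2,"dx":0,"dy":0,"dz":0.03,"wx":0,"wy":0,"wz":0},{"gripper":-0.2,"dx":0,"dy":0,"dz":0.02,"wx":0,"wy":0,"wz":0},{"gripper":-0.2,"dx":0,"dy":0,"dz":0.008,"wx":0,"wy":0,"wz":0},{"gripper":-0.2,"dx":0,"dy":0,"dz":0,"wx":0,"wy":0,"wz":0},{"gripper":-0.2,"dx":0,"dy":0,"dz":0,"wx":0,"wy":0,"wz":0},{"gripper":-0.2,"dx":0,"dy":0,"dz":0,"wx":0,"wy":0,"wz":0}]' >/dev/null
python3 - <<'E'
from h import *
go([.5833,.0334,.019],82.9)
f=grab('scene'); cv2.imwrite('pics/s2.png',cv2.resize(f['color'][170:310,190:390],(800,560),interpolation=cv2.INTER_CUBIC))
f=grab('wrist','w5.png')
E
```

```text
t 8.05 pos [0.5847 0.0334 0.1034] yaw 82.89 tilt [0.004  0.0003] j [ 0.06  0.26 -0.15  1.15  0.    1.75]
d before turn mm [-0.2 -1.8 84.4]  d after turn mm [-0.1 -1.4 84.4] turn [ 0.0039 -0.0008 -0.0003] F [ 1.   0.1 -2.6] gw 0.0551 gf 54.4
```

View pics/s2.png

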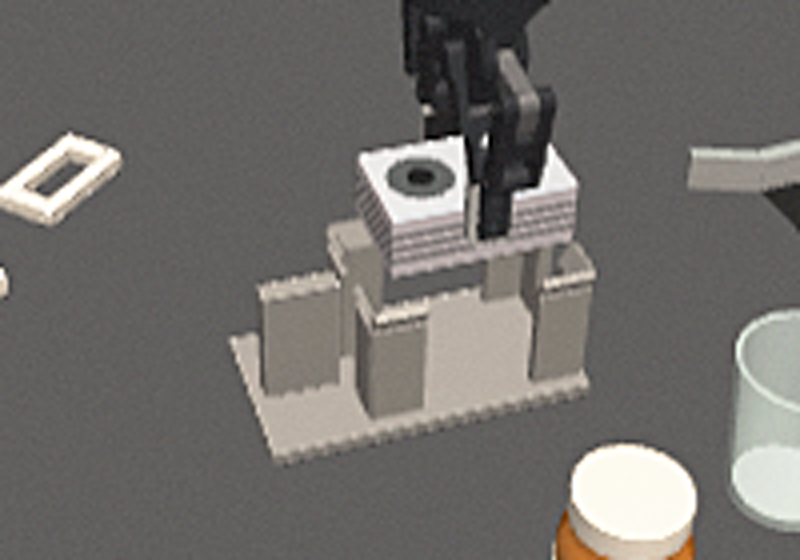

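The scene crop shows the body level above the pocket, at (465,200), over the posts. Descending.

```bash
python3 -m inch '[{"gripper":-0.2,"dx":0,"dy":-0.001,"dz":0.008,"wx":0.003,"wy":-0.0005,"wz":0},{"gripper":-0.2,"dx":0,"dy":0,"dz":0.006,"wx":0,"wy":0,"wz":0},{"gripper":-0.2,"dx":0,"dy":0,"dz":0.006,"wx":0,"wy":0,"wz":0},{"gripper":-0.2,"dx":0,"dy":0,"dz":0.006,"wx":0,"wy":0,"wz":0},{"gripper":-0.2,"dx":0,"dy":0,"dz":0.006,"wx":0,"wy":0,"wz":0},{"gripper":-0.2,"dx":0,"dy":0,"dz":0.006,"wx":0,"wy":0,"wz":0}]'
python3 -m inch '[{"gripper":-0.2,"dx":0,"dy":0,"dz":0.008,"wx":0,"wy":0,"wz":0},{"gripper":-0.2,"dx":0,"dy":0,"dz":0.008,"wx":0,"wy":0,"wz":0},{"gripper":-0.2,"dx":0,"dy":0,"dz":0.008,"wx":0,"wy":0,"wz":0},{"gripper":-0.2,"dx":0,"dy":0,"dz":0.008,"wx":0,"wy":0,"wz":0},{"gripper":-0.2,"dx":0,"dy":0,"dz":0.006,"wx":0,"wy":0,"wz":0},{"gripper":-0.2,"dx":0,"dy":0,"dz":0.002,"wx":0,"wy":0,"wz":0},{"gripper":-0.2,"dx":0,"dy":0,"dz":0,"wx":0,"wy":0,"wz":0}]'
python3 -c "
from h import *
go([.5833,.0334,.019],82.9)"
```

```text
t: 8.65
tool_pos: [0.5823, 0.0335, 0.0625]
tcp_rot: [-0.001, 0.75, 0.662, -0.001]
ft_force: [-0.3, 0.4, -2.5]
grip_width: 0.0551
grip_force: 54.5
t: 9.23
tool_pos: [0.582, 0.0335, 0.0226]
tcp_rot: [-0.001, 0.75, 0.662, -0.001]
ft_force: [-0.3, 0.9, -2.2]
grip_width: 0.0549
grip_force: 54.5
t 9.23 pos [0.582  0.0335 0.0226] yaw 82.89 tilt [-0.0032 -0.0001] j [ 0.06  0.31 -0.27  0.99  0.    1.75]
d before turn mm [0.1 1.4 3.6]  d after turn mm [0.1 1.3 3.6] turn [-0.0032  0.0005 -0.0001] F [-0.3  0.9 -2.2] gw 0.0549 gf 54.5
```

```bash
python3 -m inch '[{"gripper":-0.2,"dx":0,"dy":0.001,"dz":0.0015,"wx":-0.003,"wy":0,"wz":0},{"gripper":-0.2,"dx":0,"dy":0,"dz":0.0015,"wx":0,"wy":0,"wz":0},{"gripper":-0.2,"dx":0,"dy":0,"dz":0.001,"wx":0,"wy":0,"wz":0},{"gripper":-0.2,"dx":0,"dy":0,"dz":0,"wx":0,"wy":0,"wz":0},{"gripper":-0.2,"dx":0,"dy":0,"dz":0,"wx":0,"wy":0,"wz":0}]'
```

```text
t: 9.65
tool_pos: [0.5835, 0.0334, 0.0196]
tcp_rot: [0.001, 0.75, 0.662, 0.0]
ft_force: [-0.1, 0.1, -2.0]
grip_width: 0.0548
grip_force: 54.5
```

```bash
python3 -m inch '[{"gripper":-0.2,"dx":0,"dy":0,"dz":0.001,"wx":0,"wy":0,"wz":0},{"gripper":-0.2,"dx":0,"dy":0,"dz":0.001,"wx":0,"wy":0,"wz":0},{"gripper":-0.2,"dx":0,"dy":0,"dz":0,"wx":0,"wy":0,"wz":0},{"gripper":-0.2,"dx":0,"dy":0,"dz":0,"wx":0,"wy":0,"wz":0}]'
```

```text
t: 9.98
tool_pos: [0.5837, 0.0335, 0.0192]
tcp_rot: [0.001, 0.75, 0.662, 0.001]
ft_force: [-5.1, 0.3, 9.2]
grip_width: 0.055
grip_force: 55.8
```

```bash
python3 -m inch '[{"gripper":1,"dx":0,"dy":0,"dz":0,"wx":0,"wy":0,"wz":0},{"gripper":1,"dx":0,"dy":0,"dz":0,"wx":0,"wy":0,"wz":0},{"gripper":1,"dx":0,"dy":0,"dz":0,"wx":0,"wy":0,"wz":0},{"gripper":1,"dx":0,"dy":0,"dz":0,"wx":0,"wy":0,"wz":0},{"gripper":1,"dx":0,"dy":0,"dz":-0.01,"wx":0,"wy":0,"wz":0},{"gripper":1,"dx":0,"dy":0,"dz":-0.03,"wx":0,"wy":0,"wz":0},{"gripper":1,"dx":0,"dy":0,"dz":-0.04,"wx":0,"wy":0,"wz":0},{"gripper":1,"dx":0,"dy":0,"dz":-0.04,"wx":0,"wy":0,"wz":0},{"gripper":1,"dx":0,"dy":0,"dz":-0.04,"wx":0,"wy":0,"wz":0},{"gripper":1,"dx":0,"dy":0,"dz":-0.03,"wx":0,"wy":0,"wz":0},{"gripper":1,"dx":0,"dy":0,"dz":0,"wx":0,"wy":0,"wz":0},{"gripper":1,"dx":0,"dy":0,"dz":0,"wx":0,"wy":0,"wz":0}]'
python3 - <<'E'
from h import *
go([.4155,-.2204-.09,.2],90-(-76.7+90)+0)
go([.4155,-.30,.2],103.3)
f=grab('wrist','w6.png')
for o in rects(f,.044): print(o)
E
```

```text
t: 10.98
tool_pos: [0.5845, 0.0335, 0.2104]
tcp_rot: [0.002, 0.75, 0.662, 0.002]
ft_force: [-0.3, 0.2, -1.1]
grip_width: 0.0854
grip_force: 0.0
t 10.98 pos [0.5845 0.0335 0.2104] yaw 82.9 tilt [ 0.0062 -0.0001] j [ 0.06  0.24  0.05  1.38 -0.    1.75]
d before turn mm [-362.2 -125.2    9.4]  d after turn mm [-373.6  -85.3   10.4] turn [ 0.0061 -0.001   0.1081] F [-0.3  0.2 -1.1] gw 0.0854 gf 0.0
t 10.98 pos [0.5845 0.0335 0.2104] yaw 82.9 tilt [ 0.0062 -0.0001] j [ 0.06  0.24  0.05  1.38 -0.    1.75]
d before turn mm [-351.9 -126.5    9.4]  d after turn mm [-285.7 -241.2   10.4] turn [ 0.0062  0.0004 -0.3561] F [-0.3  0.2 -1.1] gw 0.0854 gf 0.0
(array([174., 383.]), array([ 444.1, -177. ]), array([69.8, 16.9]), -76.1)
(array([ 79., 322.]), array([363.2, -82.8]), array([48.6, 37.5]), -55.2)
(array([446., 292.]), array([ 748.6, -102.4]), array([84.8, 32.3]), 85.6)
(array([493., 195.]), array([788.7,   6.2]), array([60. , 59.4]), -48.9)
(array([270., 232.]), array([577.1,  -3.5]), array([173.2,  79.5]), 82.9)
(array([270., 131.]), array([589.1,  90.1]), array([79.2,  8.6]), -7.1)
(array([453.,  52.]), array([740.6, 138.3]), array([97.1, 68.5]), -7.6)
```

View pics/w6.png

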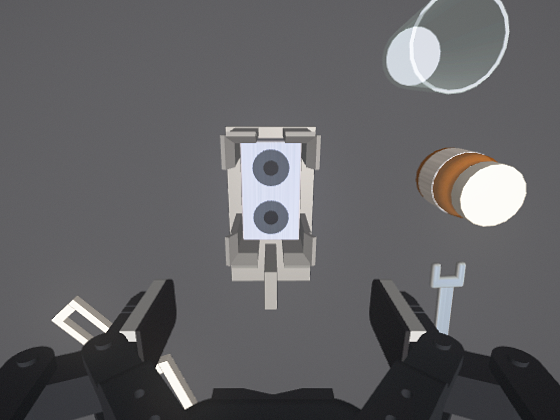

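The body lies flat and square in the pocket at (270,190). Go for the spacer.

```bash
python3 -m inch '[{"gripper":1,"dx":-0.0303,"dy":-0.0151,"dz":0,"wx":0.006,"wy":0,"wz":0},{"gripper":1,"dx":-0.0303,"dy":-0.0151,"dz":0,"wx":0,"wy":0,"wz":0},{"gripper":1,"dx":-0.0303,"dy":-0.0151,"dz":0,"wx":0,"wy":0,"wz":0},{"gripper":1,"dx":-0.0303,"dy":-0.0151,"dz":0,"wx":0,"wy":0,"wz":0},{"gripper":1,"dx":-0.0303,"dy":-0.0151,"dz":0,"wx":0,"wy":0,"wz":0},{"gripper":1,"dx":-0.0303,"dy":-0.0151,"dz":0,"wx":0,"wy":0,"wz":0},{"gripper":1,"dx":-0.0303,"dy":-0.0151,"dz":0,"wx":0,"wy":0,"wz":0},{"gripper":1,"dx":-0.0303,"dy":-0.0151,"dz":0,"wx":0,"wy":0,"wz":0},{"gripper":1,"dx":-0.0303,"dy":-0.0151,"dz":0,"wx":0,"wy":0,"wz":0},{"gripper":1,"dx":0,"dy":0,"dz":0.01,"wx":0,"wy":0,"wz":-0.1187},{"gripper":1,"dx":0,"dy":0,"dz":0,"wx":0,"wy":0,"wz":-0.1187},{"gripper":1,"dx":0,"dy":0,"dz":0,"wx":0,"wy":0,"wz":-0.1187},{"gripper":1,"dx":0,"dy":0,"dz":0,"wx":0,"wy":0,"wz":0},{"gripper":1,"dx":0,"dy":0,"dz":0,"wx":0,"wy":0,"wz":0},{"gripper":1,"dx":0,"dy":0,"dz":0,"wx":0,"wy":0,"wz":0}]' >/dev/null
python3 - <<'E'
from h import *
f=grab('wrist','w7.png')
for o in rects(f,.014,170): print(o)
go([.4155,-.2204,.2],103.3)
E
```

```text
(array([325., 355.]), array([ 517.4, -400.5]), array([93.4, 54.8]), -80.0)
(array([ 99., 228.]), array([ 251.8, -303.4]), array([138.9,  80.6]), -16.8)
(array([274., 187.]), array([ 412.7, -219.9]), array([95.6, 55.2]), -76.3)
(array([224.,  53.]), array([ 343.2, -111.6]), array([69. , 40.2]), -54.8)
t 12.33 pos [ 0.4144 -0.22    0.1975] yaw 103.19 tilt [-0.0058  0.0009] j [-0.49  0.03 -0.22  1.33 -0.    0.85]
d before turn mm [-0.6  0.9 -2.5]  d after turn mm [-0.6  0.9 -2.5] turn [-0.0054 -0.0022 -0.002 ] F [-0.6 -0.  -0.1] gw 0.0854 gf 0.0
```

```bash
python3 -m inch '[{"gripper":1,"dx":0,"dy":-0.0004,"dz":0.035,"wx":-0.0055,"wy":-0.002,"wz":-0.009},{"gripper":1,"dx":0,"dy":0,"dz":0.035,"wx":0,"wy":0,"wz":0},{"gripper":1,"dx":0,"dy":0,"dz":0.035,"wx":0,"wy":0,"wz":0},{"gripper":1,"dx":0,"dy":0,"dz":0.035,"wx":0,"wy":0,"wz":0},{"gripper":1,"dx":0,"dy":0,"dz":0.03,"wx":0,"wy":0,"wz":0},{"gripper":1,"dx":0,"dy":0,"dz":0.012,"wx":0,"wy":0,"wz":0},{"gripper":1,"dx":0,"dy":0,"dz":0.006,"wx":0,"wy":0,"wz":0},{"gripper":1,"dx":0,"dy":0,"dz":0,"wx":0,"wy":0,"wz":0},{"gripper":1,"dx":0,"dy":0,"dz":0,"wx":0,"wy":0,"wz":0},{"gripper":1,"dx":0,"dy":0,"dz":0,"wx":0,"wy":0,"wz":0}]' 25 >/dev/null
python3 - <<'E'
from h import *
f=grab('wrist','w7.png')
for o in rects(f,.014,170): print(o)
go([.414,-.220,.002],103.7)
E
```

```text
(array([ 11., 347.]), array([ 299.4, -285.9]), array([17.7, 14.5]), -89.8)
(array([271., 272.]), array([ 412.8, -219.3]), array([95.1, 55. ]), -76.3)
(array([173.,  42.]), array([ 354. , -125.8]), array([39.4, 34.5]), 35.0)
t 13.22 pos [ 0.4153 -0.221   0.0116] yaw 103.8 tilt [ 0.0033 -0.0015] j [-0.49  0.12 -0.54  0.9   0.    0.84]
d before turn mm [ 1.3 -1.1  9.5]  d after turn mm [ 1.3 -1.1  9.6] turn [0.0028 0.0022 0.0018] F [-0.3  0.2  0.4] gw 0.0855 gf 0.0
```

```bash
python3 -m inch '[{"gripper":1,"dx":0.001,"dy":-0.001,"dz":0.005,"wx":0.002,"wy":0.001,"wz":0},{"gripper":1,"dx":0,"dy":0,"dz":0.005,"wx":0,"wy":0,"wz":0},{"gripper":1,"dx":0,"dy":0,"dz":0,"wx":0,"wy":0,"wz":0},{"gripper":1,"dx":0,"dy":0,"dz":0,"wx":0,"wy":0,"wz":0},{"gripper":-0.2,"dx":0,"dy":0,"dz":0,"wx":0,"wy":0,"wz":0},{"gripper":-0.2,"dx":0,"dy":0,"dz":0,"wx":0,"wy":0,"wz":0},{"gripper":-0.2,"dx":0,"dy":0,"dz":0,"wx":0,"wy":0,"wz":0},{"gripper":-0.2,"dx":0,"dy":0,"dz":0,"wx":0,"wy":0,"wz":0},{"gripper":-0.2,"dx":0,"dy":0,"dz":0,"wx":0,"wy":0,"wz":0},{"gripper":-0.2,"dx":0,"dy":0,"dz":0,"wx":0,"wy":0,"wz":0}]' 25
python3 - <<'E'
from h import *
go([.414,-.220,.15],103.7)
f=grab('wrist','w8.png')
for o in rects(f,.014,170): print(o)
f=grab('scene'); cv2.imwrite('pics/s3.png',cv2.resize(f['color'][190:290,110:250],(800,571),interpolation=cv2.INTER_CUBIC))
E
```

```text
t: 14.05
tool_pos: [0.4132, -0.2198, 0.0004]
tcp_rot: [-0.0, 0.617, 0.787, -0.0]
ft_force: [0.1, -0.6, 3.5]
grip_width: 0.0552
grip_force: 27.0
t 14.05 pos [ 4.132e-01 -2.198e-01  4.000e-04] yaw 103.81 tilt [-0.0007 -0.0001] j [-0.49  0.13 -0.56  0.88 -0.    0.84]
d before turn mm [  -0.3    0.6 -149.6]  d after turn mm [  -0.4    0.7 -149.6] turn [-0.0007 -0.0001  0.002 ] F [ 0.1 -0.6  3.5] gw 0.0552 gf 27.0
(array([ 13., 376.]), array([ 303.9, -289.9]), array([17.4, 17.2]), -17.1)
(array([272., 286.]), array([ 412.1, -219.9]), array([95.3, 55. ]), -76.1)
(array([171.,  43.]), array([ 354.4, -126.3]), array([39.2, 33.2]), 35.0)
```

View pics/s3.png

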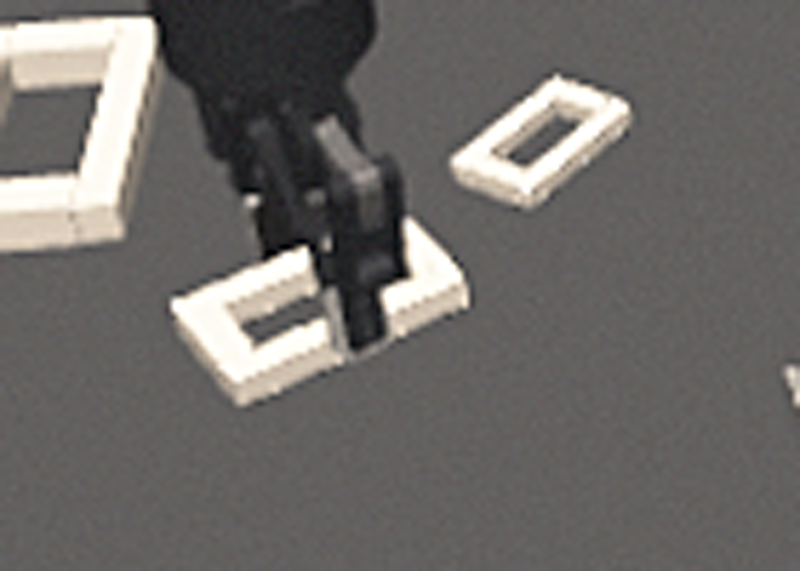

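The fingers hold the spacer at mid-length down to its lower edge, at (360,330) in the crop. Lift and carry.

```bash
python3 -m inch '[{"gripper":-0.2,"dx":0,"dy":0,"dz":-0.01,"wx":0,"wy":0,"wz":0},{"gripper":-0.2,"dx":0,"dy":0,"dz":-0.03,"wx":0,"wy":0,"wz":0.1216},{"gripper":-0.2,"dx":0,"dy":0,"dz":-0.04,"wx":0,"wy":0,"wz":0.1216},{"gripper":-0.2,"dx":0,"dy":0,"dz":-0.04,"wx":0,"wy":0,"wz":0.1216},{"gripper":-0.2,"dx":0,"dy":0,"dz":-0.04,"wx":0,"wy":0,"wz":0},{"gripper":-0.2,"dx":0,"dy":0,"dz":-0.01,"wx":0,"wy":0,"wz":0},{"gripper":-0.2,"dx":0,"dy":0,"dz":0,"wx":0,"wy":0,"wz":0}]' >/dev/null
python3 -c "
from h import *
go([.5838,.0342,.17],82.9)"
```

```text
t 14.73 pos [ 0.415  -0.2207  0.1741] yaw 82.93 tilt [ 0.0048 -0.003 ] j [-0.49  0.02 -0.28  1.27 -0.    1.21]
d before turn mm [273.7 136.2   4.2]  d after turn mm [273.8 136.1   4.1] turn [0.0052 0.0023 0.0005] F [ 1.  -1.4 -1.7] gw 0.0555 gf 27.0
```

```bash
python3 -m inch '[{"gripper":-0.2,"dx":0.0304,"dy":0.0151,"dz":0,"wx":0.002,"wy":0,"wz":0},{"gripper":-0.2,"dx":0.0304,"dy":0.0151,"dz":0,"wx":0,"wy":0,"wz":0},{"gripper":-0.2,"dx":0.0304,"dy":0.0151,"dz":0,"wx":0,"wy":0,"wz":0},{"gripper":-0.2,"dx":0.0304,"dy":0.0151,"dz":0,"wx":0,"wy":0,"wz":0},{"gripper":-0.2,"dx":0.0304,"dy":0.0151,"dz":0,"wx":0,"wy":0,"wz":0},{"gripper":-0.2,"dx":0.0304,"dy":0.0151,"dz":0,"wx":0,"wy":0,"wz":0},{"gripper":-0.2,"dx":0.0304,"dy":0.0151,"dz":0,"wx":0,"wy":0,"wz":0},{"gripper":-0.2,"dx":0.0304,"dy":0.0151,"dz":0,"wx":0,"wy":0,"wz":0},{"gripper":-0.2,"dx":0.0304,"dy":0.0151,"dz":0,"wx":0,"wy":0,"wz":0},{"gripper":-0.2,"dx":0,"dy":0,"dz":0.03,"wx":0,"wy":0,"wz":0},{"gripper":-0.2,"dx":0,"dy":0,"dz":0.03,"wx":0,"wy":0,"wz":0},{"gripper":-0.2,"dx":0,"dy":0,"dz":0.02,"wx":0,"wy":0,"wz":0},{"gripper":-0.2,"dx":0,"dy":0,"dz":0,"wx":0,"wy":0,"wz":0},{"gripper":-0.2,"dx":0,"dy":0,"dz":0,"wx":0,"wy":0,"wz":0},{"gripper":-0.2,"dx":0,"dy":0,"dz":0,"wx":0,"wy":0,"wz":0}]' >/dev/null
python3 - <<'E'
from h import *
go([.5838,.0342,.044],82.9)
f=grab('wrist','w9.png'); z=r.observe()['tool_pos'][2]
for o in rects(f,z+.014,170): print(o)
E
```

```text
t 15.98 pos [0.5815 0.0349 0.09  ] yaw 82.91 tilt [-0.0034  0.0005] j [ 0.06  0.27 -0.17  1.13  0.    1.75]
d before turn mm [-0.4  2.5 46. ]  d after turn mm [-0.4  2.3 46. ] turn [-0.0035 -0.      0.0002] F [ 0.6 -0.8  0.2] gw 0.0555 gf 27.0
(array([272., 286.]), array([580.3,  35.5]), array([94.6, 54.5]), 83.0)
(array([277., 176.]), array([588.6,  89. ]), array([36.8,  7.4]), -7.0)
(array([509.,  29.]), array([667.5, 125.7]), array([27.4, 21.9]), -14.3)
```

View pics/w9.png

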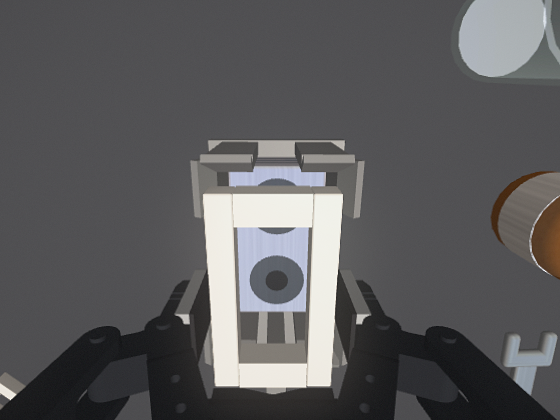

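The spacer hangs at column 273 and the body and posts at column 277, so about 2 mm to the right is needed, as the numbers say.

```bash
python3 -m inch '[{"gripper":-0.2,"dx":-0.0004,"dy":0.0015,"dz":0,"wx":-0.003,"wy":0,"wz":0},{"gripper":-0.2,"dx":0,"dy":0,"dz":0.006,"wx":0,"wy":0,"wz":0},{"gripper":-0.2,"dx":0,"dy":0,"dz":0.006,"wx":0,"wy":0,"wz":0},{"gripper":-0.2,"dx":0,"dy":0,"dz":0.006,"wx":0,"wy":0,"wz":0},{"gripper":-0.2,"dx":0,"dy":0,"dz":0.006,"wx":0,"wy":0,"wz":0},{"gripper":-0.2,"dx":0,"dy":0,"dz":0.006,"wx":0,"wy":0,"wz":0},{"gripper":-0.2,"dx":0,"dy":0,"dz":0.006,"wx":0,"wy":0,"wz":0},{"gripper":-0.2,"dx":0,"dy":0,"dz":0.004,"wx":0,"wy":0,"wz":0},{"gripper":-0.2,"dx":0,"dy":0,"dz":0,"wx":0,"wy":0,"wz":0},{"gripper":-0.2,"dx":0,"dy":0,"dz":0,"wx":0,"wy":0,"wz":0}]' >/dev/null
python3 -c "
from h import *
go([.5838,.0342,.044],82.9)"
```

```text
t 16.87 pos [0.5828 0.0345 0.0494] yaw 82.91 tilt [-0.0009  0.0001] j [ 0.06  0.29 -0.23  1.04  0.    1.75]
d before turn mm [-0.1  1.1  5.4]  d after turn mm [-0.1  1.1  5.4] turn [-0.0009  0.0001  0.0002] F [-0.3  0.1 -0.7] gw 0.0552 gf 27.0
```

```bash
python3 -m inch '[{"gripper":-0.2,"dx":0,"dy":0.0007,"dz":0.0015,"wx":-0.001,"wy":0,"wz":0},{"gripper":-0.2,"dx":0,"dy":0,"dz":0.0015,"wx":0,"wy":0,"wz":0},{"gripper":-0.2,"dx":0,"dy":0,"dz":0.0015,"wx":0,"wy":0,"wz":0},{"gripper":-0.2,"dx":0,"dy":0,"dz":0.0005,"wx":0,"wy":0,"wz":0},{"gripper":-0.2,"dx":0,"dy":0,"dz":0,"wx":0,"wy":0,"wz":0},{"gripper":-0.2,"dx":0,"dy":0,"dz":0,"wx":0,"wy":0,"wz":0}]'
```

```text
t: 17.37
tool_pos: [0.5837, 0.0344, 0.0447]
tcp_rot: [0.0, 0.749, 0.662, 0.0]
ft_force: [0.3, 0.1, -0.1]
grip_width: 0.0549
grip_force: 27.0
```

```bash
python3 -m inch '[{"gripper":-0.2,"dx":0,"dy":0,"dz":0.001,"wx":0,"wy":0,"wz":0},{"gripper":-0.2,"dx":0,"dy":0,"dz":0.0005,"wx":0,"wy":0,"wz":0},{"gripper":-0.2,"dx":0,"dy":0,"dz":0,"wx":0,"wy":0,"wz":0},{"gripper":-0.2,"dx":0,"dy":0,"dz":0,"wx":0,"wy":0,"wz":0}]'
```

```text
t: 17.7
tool_pos: [0.5838, 0.0344, 0.0444]
tcp_rot: [0.001, 0.749, 0.662, 0.001]
ft_force: [-3.1, -0.2, 6.7]
grip_width: 0.0553
grip_force: 27.8
```

```bash
python3 -m inch '[{"gripper":1,"dx":0,"dy":0,"dz":0,"wx":0,"wy":0,"wz":0},{"gripper":1,"dx":0,"dy":0,"dz":0,"wx":0,"wy":0,"wz":0},{"gripper":1,"dx":0,"dy":0,"dz":0,"wx":0,"wy":0,"wz":0},{"gripper":1,"dx":0,"dy":0,"dz":0,"wx":0,"wy":0,"wz":0},{"gripper":1,"dx":0,"dy":0,"dz":-0.01,"wx":0,"wy":0,"wz":0},{"gripper":1,"dx":0,"dy":0,"dz":-0.03,"wx":0,"wy":0,"wz":0},{"gripper":1,"dx":0,"dy":0,"dz":-0.04,"wx":0,"wy":0,"wz":0},{"gripper":1,"dx":0,"dy":0,"dz":-0.04,"wx":0,"wy":0,"wz":0},{"gripper":1,"dx":0,"dy":0,"dz":-0.04,"wx":0,"wy":0,"wz":0},{"gripper":1,"dx":0,"dy":0,"dz":-0.01,"wx":0,"wy":0,"wz":0},{"gripper":1,"dx":0,"dy":0,"dz":0,"wx":0,"wy":0,"wz":0}]' >/dev/null
python3 - <<'E'
from h import *
go([.5195,-.401,.2],100)
f=grab('wrist','w10.png')
for o in rects(f,.058,200): print(o)
E
```

```text
t 18.62 pos [0.5855 0.0345 0.2183] yaw 82.91 tilt [0.0087 0.0004] j [ 0.06  0.24  0.07  1.39 -0.    1.75]
d before turn mm [-440.3  -11.9   17.5]  d after turn mm [-417.4 -140.6   18.3] turn [ 8.800e-03 -2.000e-04 -2.982e-01] F [-0.6 -0.1 -0.2] gw 0.0853 gf 0.0
(array([ 81., 319.]), array([373.1, -74.5]), array([46.6, 35. ]), -55.0)
(array([485., 194.]), array([779.2,  11.3]), array([56.4, 56.2]), -22.5)
(array([276., 190.]), array([587. ,  33.1]), array([96.5, 65.1]), 82.9)
(array([408.,  58.]), array([708.8, 135.4]), array([41.4, 40.5]), -88.3)
(array([475.,  59.]), array([758.3, 129.9]), array([74.1, 36.6]), 55.2)
```

View pics/w10.png

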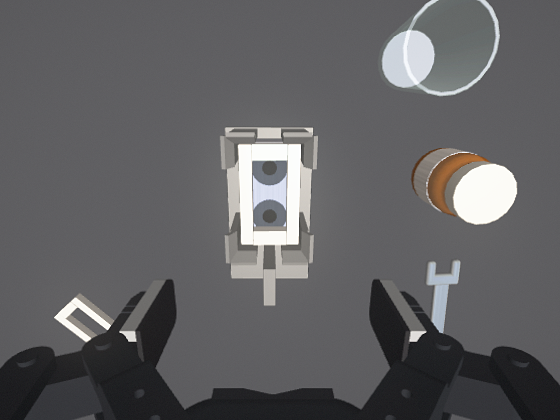

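The spacer lies square on the body at (269,194). Next the cover.

```bash
python3 -m inch '[{"gripper":1,"dx":-0.0338,"dy":-0.0009,"dz":0,"wx":0.004,"wy":0,"wz":0},{"gripper":1,"dx":-0.0338,"dy":-0.0009,"dz":0,"wx":0,"wy":0,"wz":0},{"gripper":1,"dx":-0.0338,"dy":-0.0009,"dz":0,"wx":0,"wy":0,"wz":0},{"gripper":1,"dx":-0.0338,"dy":-0.0009,"dz":0,"wx":0,"wy":0,"wz":0},{"gripper":1,"dx":-0.0338,"dy":-0.0009,"dz":0,"wx":0,"wy":0,"wz":0},{"gripper":1,"dx":-0.0338,"dy":-0.0009,"dz":0,"wx":0,"wy":0,"wz":0},{"gripper":1,"dx":-0.0338,"dy":-0.0009,"dz":0,"wx":0,"wy":0,"wz":0},{"gripper":1,"dx":-0.0338,"dy":-0.0009,"dz":0,"wx":0,"wy":0,"wz":0},{"gripper":1,"dx":-0.0338,"dy":-0.0009,"dz":0,"wx":0,"wy":0,"wz":0},{"gripper":1,"dx":-0.0338,"dy":-0.0009,"dz":0,"wx":0,"wy":0,"wz":0},{"gripper":1,"dx":-0.0338,"dy":-0.0009,"dz":0,"wx":0,"wy":0,"wz":0},{"gripper":1,"dx":-0.0338,"dy":-0.0009,"dz":0,"wx":0,"wy":0,"wz":0},{"gripper":1,"dx":-0.0338,"dy":-0.0009,"dz":0,"wx":0,"wy":0,"wz":0},{"gripper":1,"dx":0,"dy":0,"dz":0.01,"wx":0,"wy":0,"wz":-0.0995},{"gripper":1,"dx":0,"dy":0,"dz":0.01,"wx":0,"wy":0,"wz":-0.0995},{"gripper":1,"dx":0,"dy":0,"dz":0,"wx":0,"wy":0,"wz":-0.0995},{"gripper":1,"dx":0,"dy":0,"dz":0,"wx":0,"wy":0,"wz":0},{"gripper":1,"dx":0,"dy":0,"dz":0,"wx":0,"wy":0,"wz":0},{"gripper":1,"dx":0,"dy":0,"dz":0,"wx":0,"wy":0,"wz":0}]' >/dev/null
python3 - <<'E'
from h import *
f=grab('wrist','w11.png')
for o in rects(f,.014,150): print(o)
go([.5195,-.401,.003],100)
E
```

```text
(array([275., 190.]), array([ 517.9, -401.5]), array([94.5, 55.5]), -80.0)
(array([36., 48.]), array([ 289. , -312.5]), array([80.9, 57.8]), 73.3)
t 20.3 pos [ 0.5177 -0.4     0.1929] yaw 99.92 tilt [-0.0036  0.0008] j [-0.66  0.38  0.21  1.4  -0.    0.74]
d before turn mm [ -1.6   2.3 189.9]  d after turn mm [ -1.3   1.6 189.9] turn [-0.0034 -0.0014 -0.0014] F [-0.  -1.   0.2] gw 0.0853 gf 0.0
```

```bash
python3 -m inch '[{"gripper":1,"dx":-0.0019,"dy":0.0005,"dz":0.035,"wx":-0.0017,"wy":-0.001,"wz":0},{"gripper":1,"dx":0,"dy":0,"dz":0.035,"wx":0,"wy":0,"wz":0},{"gripper":1,"dx":0,"dy":0,"dz":0.035,"wx":0,"wy":0,"wz":0},{"gripper":1,"dx":0,"dy":0,"dz":0.035,"wx":0,"wy":0,"wz":0},{"gripper":1,"dx":0,"dy":0,"dz":0.025,"wx":0,"wy":0,"wz":0},{"gripper":1,"dx":0,"dy":0,"dz":0.015,"wx":0,"wy":0,"wz":0},{"gripper":1,"dx":0,"dy":0,"dz":0,"wx":0,"wy":0,"wz":0},{"gripper":1,"dx":0,"dy":0,"dz":0,"wx":0,"wy":0,"wz":0},{"gripper":1,"dx":0,"dy":0,"dz":0,"wx":0,"wy":0,"wz":0}]' 40 >/dev/null
python3 - <<'E'
from h import *
f=grab('wrist')
for o in rects(f,.014,150): print(o)
go([.5185,-.4018,.001],100)
E
```

```text
(array([273., 270.]), array([ 518.1, -401.2]), array([94.9, 55.1]), -80.0)
t 21.1 pos [ 0.5193 -0.4027  0.0153] yaw 100.0 tilt [ 0.0011 -0.0021] j [-0.66  0.44 -0.1   1.03 -0.    0.74]
d before turn mm [ 1.1 -0.7 14.3]  d after turn mm [ 1.1 -0.6 14.3] turn [0.0007 0.0023 0.    ] F [-0.8 -0.4  0.6] gw 0.0853 gf 0.0
```

```bash
python3 -m inch '[{"gripper":1,"dx":0.001,"dy":-0.0006,"dz":0.008,"wx":0,"wy":0.0015,"wz":0},{"gripper":1,"dx":0,"dy":0,"dz":0.0063,"wx":0,"wy":0,"wz":0},{"gripper":1,"dx":0,"dy":0,"dz":0,"wx":0,"wy":0,"wz":0},{"gripper":1,"dx":0,"dy":0,"dz":0,"wx":0,"wy":0,"wz":0},{"gripper":-0.2,"dx":0,"dy":0,"dz":0,"wx":0,"wy":0,"wz":0},{"gripper":-0.2,"dx":0,"dy":0,"dz":0,"wx":0,"wy":0,"wz":0},{"gripper":-0.2,"dx":0,"dy":0,"dz":0,"wx":0,"wy":0,"wz":0},{"gripper":-0.2,"dx":0,"dy":0,"dz":0,"wx":0,"wy":0,"wz":0},{"gripper":-0.2,"dx":0,"dy":0,"dz":0,"wx":0,"wy":0,"wz":0},{"gripper":-0.2,"dx":0,"dy":0,"dz":0,"wx":0,"wy":0,"wz":0}]' 40
python3 - <<'E'
from h import *
go([.5185,-.4018,.15],100)
f=grab('wrist')
for o in rects(f,.014,150): print(o)
E
```

```text
t: 21.93
tool_pos: [0.5178, -0.4014, -0.0005]
tcp_rot: [-0.0, 0.643, 0.766, -0.0]
ft_force: [-0.4, 1.0, 5.0]
grip_width: 0.0547
grip_force: 43.8
t 21.93 pos [ 5.178e-01 -4.014e-01 -5.000e-04] yaw 100.01 tilt [-0.0007  0.0006] j [-0.66  0.45 -0.12  1.   -0.    0.74]
d before turn mm [  -0.4    0.6 -150.5]  d after turn mm [  -0.5    0.7 -150.5] turn [-0.0006 -0.0007  0.0002] F [-0.4  1.   5. ] gw 0.0547 gf 43.8
(array([272., 288.]), array([ 516.7, -401.6]), array([94.4, 55.1]), -79.9)
```

```bash
python3 -m inch '[{"gripper":-0.2,"dx":0,"dy":0,"dz":-0.01,"wx":0,"wy":0,"wz":0},{"gripper":-0.2,"dx":0,"dy":0,"dz":-0.03,"wx":0,"wy":0,"wz":0.0995},{"gripper":-0.2,"dx":0,"dy":0,"dz":-0.04,"wx":0,"wy":0,"wz":0.0995},{"gripper":-0.2,"dx":0,"dy":0,"dz":-0.04,"wx":0,"wy":0,"wz":0.0995},{"gripper":-0.2,"dx":0,"dy":0,"dz":-0.035,"wx":0,"wy":0,"wz":0},{"gripper":-0.2,"dx":0,"dy":0,"dz":-0.01,"wx":0,"wy":0,"wz":0},{"gripper":-0.2,"dx":0,"dy":0,"dz":0,"wx":0,"wy":0,"wz":0}]' >/dev/null
python3 -c "
from h import *
go([.5838,.0344,.165],82.9)"
```

```text
t 22.57 pos [ 0.519  -0.4024  0.1683] yaw 82.92 tilt [ 0.0035 -0.0027] j [-0.66  0.38  0.15  1.34 -0.    1.03]
d before turn mm [441.4  10.5   2.3]  d after turn mm [441.4  10.4   3.3] turn [0.0038 0.0023 0.0004] F [ 1.2 -0.2 -2.1] gw 0.0549 gf 43.3
```

```bash
python3 -m inch '[{"gripper":-0.2,"dx":0.034,"dy":0.0008,"dz":0,"wx":0.0015,"wy":0.001,"wz":0},{"gripper":-0.2,"dx":0.034,"dy":0.0008,"dz":0,"wx":0,"wy":0,"wz":0},{"gripper":-0.2,"dx":0.034,"dy":0.0008,"dz":0,"wx":0,"wy":0,"wz":0},{"gripper":-0.2,"dx":0.034,"dy":0.0008,"dz":0,"wx":0,"wy":0,"wz":0},{"gripper":-0.2,"dx":0.034,"dy":0.0008,"dz":0,"wx":0,"wy":0,"wz":0},{"gripper":-0.2,"dx":0.034,"dy":0.0008,"dz":0,"wx":0,"wy":0,"wz":0},{"gripper":-0.2,"dx":0.034,"dy":0.0008,"dz":0,"wx":0,"wy":0,"wz":0},{"gripper":-0.2,"dx":0.034,"dy":0.0008,"dz":0,"wx":0,"wy":0,"wz":0},{"gripper":-0.2,"dx":0.034,"dy":0.0008,"dz":0,"wx":0,"wy":0,"wz":0},{"gripper":-0.2,"dx":0.034,"dy":0.0008,"dz":0,"wx":0,"wy":0,"wz":0},{"gripper":-0.2,"dx":0.034,"dy":0.0008,"dz":0,"wx":0,"wy":0,"wz":0},{"gripper":-0.2,"dx":0.034,"dy":0.0008,"dz":0,"wx":0,"wy":0,"wz":0},{"gripper":-0.2,"dx":0.034,"dy":0.0008,"dz":0,"wx":0,"wy":0,"wz":0},{"gripper":-0.2,"dx":0,"dy":0,"dz":0.03,"wx":0,"wy":0,"wz":0},{"gripper":-0.2,"dx":0,"dy":0,"dz":0.03,"wx":0,"wy":0,"wz":0},{"gripper":-0.2,"dx":0,"dy":0,"dz":0.012,"wx":0,"wy":0,"wz":0},{"gripper":-0.2,"dx":0,"dy":0,"dz":0,"wx":0,"wy":0,"wz":0},{"gripper":-0.2,"dx":0,"dy":0,"dz":0,"wx":0,"wy":0,"wz":0},{"gripper":-0.2,"dx":0,"dy":0,"dz":0,"wx":0,"wy":0,"wz":0}]' >/dev/null
python3 - <<'E'
from h import *
go([.5838,.0344,.058],82.9)
f=grab('wrist','w12.png'); z=r.observe()['tool_pos'][2]
for o in rects(f,z+.014,150,box=(200,200,350,400)): print(o)
E
```

```text
t 24.15 pos [0.5823 0.036  0.0928] yaw 82.9 tilt [-0.0034  0.0024] j [ 0.06  0.27 -0.17  1.14  0.    1.76]
d before turn mm [-1.5  1.9 34.8]  d after turn mm [-1.4  1.7 34.8] turn [-0.0037 -0.002   0.    ] F [-0.  -0.  -0.6] gw 0.0547 gf 43.2
(array([273., 289.]), array([580.7,  34.3]), array([97.3, 55. ]), 83.0)
```

```bash
python3 -m inch '[{"gripper":-0.2,"dx":-0.0013,"dy":0.0012,"dz":0,"wx":-0.003,"wy":-0.0018,"wz":0},{"gripper":-0.2,"dx":0,"dy":0,"dz":0.006,"wx":0,"wy":0,"wz":0},{"gripper":-0.2,"dx":0,"dy":0,"dz":0.006,"wx":0,"wy":0,"wz":0},{"gripper":-0.2,"dx":0,"dy":0,"dz":0.006,"wx":0,"wy":0,"wz":0},{"gripper":-0.2,"dx":0,"dy":0,"dz":0.006,"wx":0,"wy":0,"wz":0},{"gripper":-0.2,"dx":0,"dy":0,"dz":0.005,"wx":0,"wy":0,"wz":0},{"gripper":-0.2,"dx":0,"dy":0,"dz":0,"wx":0,"wy":0,"wz":0},{"gripper":-0.2,"dx":0,"dy":0,"dz":0,"wx":0,"wy":0,"wz":0},{"gripper":-0.2,"dx":0,"dy":0,"dz":0,"wx":0,"wy":0,"wz":0}]' >/dev/null
python3 -c "
from h import *
go([.5838,.0344,.058],82.9)"
```

```text
t 24.95 pos [0.5834 0.0348 0.0638] yaw 82.92 tilt [-0.0002  0.0003] j [ 0.06  0.29 -0.21  1.07  0.    1.75]
d before turn mm [-0.3  0.4  5.8]  d after turn mm [-0.3  0.4  5.8] turn [-0.0002 -0.0002  0.0003] F [ 0.1 -0.1 -1.7] gw 0.0549 gf 43.2
```

```bash
python3 -m inch '[{"gripper":-0.2,"dx":0,"dy":0,"dz":0.002,"wx":0,"wy":0,"wz":0},{"gripper":-0.2,"dx":0,"dy":0,"dz":0.002,"wx":0,"wy":0,"wz":0},{"gripper":-0.2,"dx":0,"dy":0,"dz":0.0015,"wx":0,"wy":0,"wz":0},{"gripper":-0.2,"dx":0,"dy":0,"dz":0,"wx":0,"wy":0,"wz":0},{"gripper":-0.2,"dx":0,"dy":0,"dz":0,"wx":0,"wy":0,"wz":0},{"gripper":-0.2,"dx":0,"dy":0,"dz":0,"wx":0,"wy":0,"wz":0}]'
```

```text
t: 25.45
tool_pos: [0.5834, 0.0348, 0.0583]
tcp_rot: [-0.0, 0.749, 0.662, 0.0]
ft_force: [-0.2, 0.2, -1.6]
grip_width: 0.0552
grip_force: 43.2
```

```bash
python3 -m inch '[{"gripper":-0.2,"dx":0,"dy":0,"dz":0.001,"wx":0,"wy":0,"wz":0},{"gripper":-0.2,"dx":0,"dy":0,"dz":0.0008,"wx":0,"wy":0,"wz":0},{"gripper":-0.2,"dx":0,"dy":0,"dz":0,"wx":0,"wy":0,"wz":0},{"gripper":-0.2,"dx":0,"dy":0,"dz":0,"wx":0,"wy":0,"wz":0}]'
```

```text
t: 25.78
tool_pos: [0.5836, 0.0348, 0.0575]
tcp_rot: [0.0, 0.749, 0.662, 0.0]
ft_force: [-2.2, -0.2, 5.7]
grip_width: 0.0548
grip_force: 43.9
```

```bash
python3 -m inch '[{"gripper":1,"dx":0,"dy":0,"dz":0,"wx":0,"wy":0,"wz":0},{"gripper":1,"dx":0,"dy":0,"dz":0,"wx":0,"wy":0,"wz":0},{"gripper":1,"dx":0,"dy":0,"dz":0,"wx":0,"wy":0,"wz":0},{"gripper":1,"dx":0,"dy":0,"dz":0,"wx":0,"wy":0,"wz":0},{"gripper":1,"dx":0,"dy":0,"dz":-0.01,"wx":0,"wy":0,"wz":0},{"gripper":1,"dx":0,"dy":0,"dz":-0.03,"wx":0,"wy":0,"wz":0},{"gripper":1,"dx":0,"dy":0,"dz":-0.04,"wx":0,"wy":0,"wz":0},{"gripper":1,"dx":0,"dy":0,"dz":-0.04,"wx":0,"wy":0,"wz":0},{"gripper":1,"dx":0,"dy":0,"dz":-0.03,"wx":0,"wy":0,"wz":0},{"gripper":1,"dx":-0.02,"dy":0,"dz":0,"wx":0,"wy":0,"wz":0},{"gripper":1,"dx":-0.03,"dy":0,"dz":0,"wx":0,"wy":0,"wz":0},{"gripper":1,"dx":-0.035,"dy":0,"dz":0,"wx":0,"wy":0,"wz":0},{"gripper":1,"dx":0,"dy":0,"dz":0,"wx":0,"wy":0,"wz":0},{"gripper":1,"dx":0,"dy":0,"dz":0,"wx":0,"wy":0,"wz":0}]' >/dev/null
python3 - <<'E'
from h import *
go([.573,-.050,.06],82.9)
f=grab('wrist','w13.png'); f2=grab('top'); f3=grab('scene')
for n,z in(('nest',0),('nest_fin',.075),('dock',0),('dock_stop',0)):
    for F,c in((f,'wrist'),(f2,'top'),(f3,'scene')):
        for m in r.mark_of(c,n)[:1]: print(n,c,np.round(m['point']),round(m['confidence'],2),w(F,m['point'],z).round(4))
E
```

```text
t 26.95 pos [ 0.5727 -0.0511  0.2072] yaw 82.74 tilt [0.0005 0.0003] j [-0.09  0.22  0.02  1.37  0.    1.61]
d before turn mm [1.100e+00 1.000e-01 1.472e+02]  d after turn mm [  1.1   0.2 147.2] turn [ 0.0004 -0.0004 -0.0028] F [-1.2  0.4 -0.5] gw 0.0855 gf 0.0
nest top [266. 182.] 0.58 [0.5839 0.0368 0.    ]
nest scene [303. 259.] 0.98 [0.582 0.034 0.   ]
nest_fin wrist [272. 204.] 0.67 [ 0.5707 -0.0504  0.075 ]
nest_fin scene [262. 244.] 0.63 [ 0.5822 -0.0601  0.075 ]
dock top [162. 185.] 0.82 [0.5772 0.3022 0.    ]
dock scene [401. 229.] 0.86 [0.5876 0.2903 0.    ]
dock_stop scene [424. 221.] 0.59 [0.5835 0.3624 0.    ]
```

View pics/w13.png

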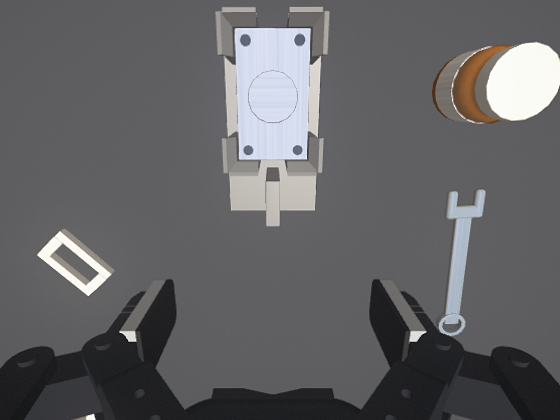

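Cover seated with boss up at (272,97), square between the posts; fin at (272,204). That makes more pictures viewed than allowed, so I work from numbers alone from here. Grip the fin.

```bash
python3 -m inch '[{"gripper":0.3,"dx":0.0008,"dy":0,"dz":0.035,"wx":0,"wy":0,"wz":-0.0028},{"gripper":0.3,"dx":0,"dy":0,"dz":0.035,"wx":0,"wy":0,"wz":0},{"gripper":0.3,"dx":0,"dy":0,"dz":0.035,"wx":0,"wy":0,"wz":0},{"gripper":0.3,"dx":0,"dy":0,"dz":0.03,"wx":0,"wy":0,"wz":0},{"gripper":0.3,"dx":0,"dy":0,"dz":0.02,"wx":0,"wy":0,"wz":0},{"gripper":0.3,"dx":0,"dy":0,"dz":0.01,"wx":0,"wy":0,"wz":0},{"gripper":0.3,"dx":0,"dy":0,"dz":0,"wx":0,"wy":0,"wz":0},{"gripper":0.3,"dx":0,"dy":0,"dz":0,"wx":0,"wy":0,"wz":0}]'
python3 - <<'E'
from h import *
go([.573,-.050,.042],82.9)
f=grab('top'); g=f['color']
m=((g.max(axis=2)<40)).astype(np.uint8); m[:, :115]=0; m[:,200:]=0; m[:140]=0; m[230:]=0
for c in cv2.findContours(m,cv2.RETR_EXTERNAL,cv2.CHAIN_APPROX_NONE)[0]:
    if cv2.contourArea(c)<200: continue
    W=np.array([w(f,q,0.0)[:2] for q in c[:,0].astype(float)])*1000
    print(cv2.boundingRect(c),cv2.minAreaRect(W.astype(np.float32)))
for col in (145,155,165): print(col,g[150:218,col].mean(axis=1).astype(int).tolist())
print(g[183,112:185].mean(axis=1).astype(int).tolist())
for c,r_ in((145,160),(145,206),(170,160),(170,206)): print(c,r_,w(f,[c,r_],.024).round(4))
E
```

```text
t: 28.37
tool_pos: [0.5732, -0.0489, 0.0419]
tcp_rot: [-0.0, 0.749, 0.663, 0.0]
ft_force: [0.2, 0.3, 1.0]
grip_width: 0.0554
grip_force: 0.0
t 28.37 pos [ 0.5732 -0.0489  0.0419] yaw 83.07 tilt [-0.0001  0.0003] j [-0.09  0.28 -0.27  1.02  0.    1.61]
d before turn mm [-1.2 -0.  -0.1]  d after turn mm [-1.2 -0.  -0.1] turn [-0.0002 -0.0003  0.003 ] F [0.2 0.3 1. ] gw 0.0554 gf 0.0
(139, 165, 36, 38) ((581.0535888671875, 316.3807373046875), (87.47435760498047, 92.21510314941406), 86.57733917236328)
145 [100, 101, 100, 101, 99, 100, 100, 98, 91, 120, 228, 216, 220, 189, 66, 41, 36, 38, 37, 41, 37, 38, 37, 39, 40, 36, 37, 37, 39, 36, 38, 37, 38, 36, 36, 38, 37, 37, 39, 36, 36, 36, 36, 38, 38, 37, 39, 38, 39, 39, 25, 93, 198, 220, 222, 180, 107, 92, 101, 100, 101, 100, 101, 100, 101, 101, 101, 101]
155 [99, 100, 101, 101, 99, 101, 101, 99, 96, 94, 183, 219, 217, 219, 125, 57, 32, 37, 38, 39, 40, 36, 39, 41, 38, 38, 38, 39, 38, 39, 38, 38, 38, 38, 37, 39, 39, 38, 38, 37, 39, 37, 38, 37, 36, 39, 38, 39, 39, 39, 34, 16, 154, 211, 216, 223, 157, 93, 98, 100, 101, 100, 99, 100, 101, 99, 101, 99]
165 [100, 101, 101, 100, 100, 101, 100, 100, 99, 92, 117, 227, 214, 218, 210, 58, 37, 35, 36, 37, 36, 36, 36, 36, 35, 36, 38, 39, 40, 39, 40, 39, 38, 40, 39, 38, 36, 36, 38, 38, 38, 38, 38, 39, 39, 38, 38, 37, 38, 38, 37, 30, 50, 190, 220, 218, 200, 127, 90, 100, 101, 100, 101, 101, 100, 99, 103, 100]
[100, 100, 100, 99, 100, 98, 100, 98, 84, 151, 255, 255, 252, 252, 252, 252, 252, 252, 252, 252, 252, 255, 255, 134, 108, 115, 119, 118, 43, 33, 37, 37, 37, 36, 40, 37, 37, 39, 39, 39, 38, 38, 38, 38, 37, 37, 39, 39, 40, 38, 39, 40, 39, 40, 40, 37, 37, 38, 38, 37, 37, 33, 57, 109, 103, 101, 101, 101, 102, 101, 100, 101, 101]
145 160 [0.6381 0.3422 0.024 ]
145 206 [0.5209 0.3397 0.024 ]
170 160 [0.6372 0.2775 0.024 ]
170 206 [0.5206 0.2756 0.024 ]
```

```bash
cat > d.py <<'E'
from h import *
f=grab('top'); g=cv2.GaussianBlur(f['color'],(1,1),0).astype(float).mean(axis=2)
def cross(v,i0,i1,lev):
    for i in range(i0,i1):
        if (v[i]-lev)*(v[i+1]-lev)<=0: return i+(lev-v[i])/(v[i+1]-v[i])
U=[];L=[]
for c in range(143,172):
    U.append(w(f,[c,cross(g[:,c],162,172,130)],.024)[:2]); L.append(w(f,[c,cross(g[:,c],195,208,125)],.024)[:2])
U=np.array(U)*1000;L=np.array(L)*1000
for E_ in(U,L): p=np.polyfit(E_[:,1],E_[:,0],1); print('slope',p[0].round(4),'x at y305',np.polyval(p,305).round(1))
S=np.array([w(f,[cross(g[q],134,145,75),q],0)[:2] for q in range(170,199)])*1000
p=np.polyfit(S[:,0],S[:,1],1); print('stop foot slope',p[0].round(4),'y at x580',np.polyval(p,580).round(1))
T=np.array([w(f,[cross(g[q],130,138,190),q],.045)[:2] for q in range(170,199)])*1000
p=np.polyfit(T[:,0],T[:,1],1); print('stop top slope',p[0].round(4),'y at x580',np.polyval(p,580).round(1))
E
python3 d.py
python3 -m inch '[{"gripper":-0.8,"dx":-0.001,"dy":0,"dz":0,"wx":0,"wy":0,"wz":0.003},{"gripper":-0.8,"dx":0,"dy":0,"dz":0,"wx":0,"wy":0,"wz":0},{"gripper":-0.8,"dx":0,"dy":0,"dz":0,"wx":0,"wy":0,"wz":0},{"gripper":-0.8,"dx":0,"dy":0,"dz":0,"wx":0,"wy":0,"wz":0},{"gripper":-0.8,"dx":0,"dy":0,"dz":0,"wx":0,"wy":0,"wz":0},{"gripper":-0.8,"dx":0,"dy":0,"dz":0,"wx":0,"wy":0,"wz":0},{"gripper":-0.8,"dx":0,"dy":0,"dz":0,"wx":0,"wy":0,"wz":0}]' 50
```

```text
slope 0.0628 x at y305 626.8
slope 0.06 x at y305 530.7
stop foot slope 0.0507 y at x580 363.1
stop top slope 0.0208 y at x580 363.4
t: 29.05
tool_pos: [0.5732, -0.0499, 0.0423]
tcp_rot: [0.0, 0.75, 0.662, 0.0]
ft_force: [-1.8, -0.5, 5.1]
grip_width: 0.0113
grip_force: 50.6
```

```bash
python3 -m inch '[{"gripper":-0.8,"dx":0.002,"dy":0,"dz":0,"wx":0,"wy":0,"wz":-0.02},{"gripper":-0.8,"dx":0.007,"dy":-0.001,"dz":0,"wx":0,"wy":0,"wz":-0.022},{"gripper":-0.8,"dx":0.012,"dy":-0.002,"dz":0,"wx":0,"wy":0,"wz":-0.021},{"gripper":-0.8,"dx":0.015,"dy":-0.002,"dz":0,"wx":0,"wy":0,"wz":0},{"gripper":-0.8,"dx":0.015,"dy":-0.002,"dz":0,"wx":0,"wy":0,"wz":0},{"gripper":-0.8,"dx":0.015,"dy":-0.002,"dz":0,"wx":0,"wy":0,"wz":0},{"gripper":-0.8,"dx":0.015,"dy":-0.002,"dz":0,"wx":0,"wy":0,"wz":0},{"gripper":-0.8,"dx":0.015,"dy":-0.002,"dz":0,"wx":0,"wy":0,"wz":0},{"gripper":-0.8,"dx":0.012,"dy":-0.002,"dz":0,"wx":0,"wy":0,"wz":0},{"gripper":-0.8,"dx":0.008,"dy":-0.001,"dz":0,"wx":0,"wy":0,"wz":0},{"gripper":-0.8,"dx":0.004,"dy":0,"dz":0,"wx":0,"wy":0,"wz":0},{"gripper":-0.8,"dx":0,"dy":0,"dz":0,"wx":0,"wy":0,"wz":0},{"gripper":-0.8,"dx":0,"dy":0,"dz":0,"wx":0,"wy":0,"wz":0}]'
python3 - <<'E'
from h import *
go([.5734,.2179,.042],86.5)
f=grab('top')
g=f['color'].min(axis=2); m=(g>150).astype(np.uint8); m[:,:192]=0; m[:,265:]=0; m[:140]=0; m[225:]=0
for o in rects(f,.008,box=(180,150,290,225)): print(o)
f=grab('wrist','w14.png'); np.save('w14.npy',f['color'])
for n,z in(('nest',0),('nest_fin',.075),('dock',0),('dock_stop',0)):
    for mm in r.mark_of('wrist',n)[:1]: print(n,np.round(mm['point']),round(mm['confidence'],2),w(f,mm['point'],z).round(4))
for P in([.6268,.305,.024],[.5307,.305,.024],[.624,.26,.024],[.528,.26,.024]): print(proj(f,P).round())
E
python3 d.py
```

```text
t: 30.13
tool_pos: [0.5654, 0.0707, 0.0423]
tcp_rot: [0.001, 0.728, 0.685, 0.0]
ft_force: [-1.0, -2.6, 4.7]
grip_width: 0.0113
grip_force: 50.8
t 30.13 pos [0.5654 0.0707 0.0423] yaw 86.53 tilt [ 0.0013 -0.0008] j [ 0.12  0.27 -0.28  1.02 -0.    1.76]
d before turn mm [147.4  -0.9   0.2]  d after turn mm [147.4  -1.    0.3] turn [0.0014 0.0008 0.0005] F [-1.  -2.6  4.7] gw 0.0113 gf 50.8
(array([202., 184.]), array([581.4, 196.2]), array([59.2, 33.1]), 0.6)
nest_fin [272. 330.] 0.97 [0.5638 0.0694 0.075 ]
[ 443. -482.]
[ 110. -447.]
[ 417. -250.]
[ 134. -225.]
slope 0.0628 x at y305 626.8
slope 0.0603 x at y305 530.7
stop foot slope 0.0508 y at x580 363.1
stop top slope 0.0205 y at x580 363.4
```

```bash
python3 - <<'E'
from h import *
f=grab('top'); g=f['color'].astype(float).mean(axis=2)
for c in range(184,236,6):
    v=g[:,c]; print(c,[(q) for q in range(145,225) if abs(v[q+1]-v[q])>35], v[150:168:3].astype(int),v[195:222:3].astype(int))
print([c for c in range(165,240) if abs(g[184,c+1]-g[184,c])>35])
E
```

```text
184 [156, 157, 159, 160, 210, 213, 214] [101 101 113 221  78 101] [101 101 101 102 103 116 225 101 102]
190 [] [101 101  82  71 101 101] [138  96 102 101 100 103 101 101 102]
196 [164, 166, 177, 180, 181, 183, 190, 192, 193, 196, 199, 202, 203] [101 101 101 101 101 151] [115 144 254  93 101 102 101 102 101]
202 [165, 170, 171, 194, 198, 199, 202, 203] [36 38 35 36 43 96] [137 145 244  81 102 102 100 100 101]
208 [191, 193, 194, 195, 196, 202, 203] [110 110 110 111 112 112] [ 44 249 240  75 101 102 101 101 102]
214 [] [111 112 110 112 112 111] [95 92 67 59 60 61 59 61 64]
220 [] [139 144 134 118 106 110] [85 86 85 85 87 86 87 85 86]
226 [] [139 138 125 113 110 122] [95 95 96 95 95 94 95 96 96]
232 [] [139 136 124 109 114 119] [102 101 103 102 103 101 102 101 103]
[174, 195, 196, 207, 219]
```

```bash
python3 - <<'E'
from h import *
f=grab('top'); g=f['color'].astype(float).mean(axis=2)
def x(c,lo,hi,lev=150,rev=False):
    R_=range(lo,hi) if not rev else range(hi,lo,-1)
    for q in R_:
        if (g[q,c]-lev)*(g[q+1,c]-lev)<=0: return q+(lev-g[q,c])/(g[q+1,c]-g[q,c])
L=np.array([w(f,[c,x(c,198,206,rev=True)],.008)[:2]*1000 for c in range(194,210)])
U=np.array([w(f,[c,x(c,160,170,rev=False)],.008)[:2]*1000 for c in range(193,199)])
for E_ in(L,U): p=np.polyfit(E_[:,1],E_[:,0],1); print('slope',p[0].round(3),E_.mean(0).round(1))
yl=L.mean(0)[1]
print('dock centreline at those y', 578.8+.061*(L.mean(0)[1]-305), 'mid expected edges -45/+45')
N=[(q,cc) for q in (175,180,190,195) for cc in range(186,196) if (g[q,cc]-150)*(g[q,cc+1]-150)<=0]
print([w(f,[c+.5,q],.008).round(4) for q,c in N])
E
```

```text
Traceback (most recent call last):
  File "h.py", line 15, in w
    o,d=ray(f,p); return o+d*(z-o[2])/d[2]
        ~~~^^^^^
  File "h.py", line 9, in ray
    K=np.array(f['intrinsics']);k=f['k1'];d=np.array([(p[0]-K[0,2])/K[0,0],(p[1]-K[1,2])/K[1,1]])
                                                                            ~~~~^~~~~~~
TypeError: unsupported operand type(s) for -: 'NoneType' and 'float'
```

```bash
python3 - <<'E'
from h import *
f=grab('top'); g=f['color'].astype(float).mean(axis=2)
def x(c,hi,lo,lev=150):
    for q in range(hi,lo,-1):
        if (g[q,c]-lev)*(g[q-1,c]-lev)<=0 and g[q-1,c]!=g[q,c]: return q-1+(lev-g[q-1,c])/(g[q,c]-g[q-1,c])
L=[(c,x(c,208,198)) for c in range(192,212)]
L=np.array([w(f,a,.008)[:2]*1000 for a in L if a[1]])
p=np.polyfit(L[:,1],L[:,0],1); y=L[:,1].mean(); print('near edge slope',p[0].round(3),'x',np.polyval(p,y).round(1),'at y',y.round(1),'-> nest centreline x',(np.polyval(p,y)+45).round(1),'dock line x',(578.8+.061*(y-305)).round(1))
for c in range(192,200): 
    q=[a for a in range(160,172) if g[a,c]<150<=g[a+1,c]]
    print(c,[w(f,[c,a+(150-g[a,c])/(g[a+1,c]-g[a,c])],.008)[:2].round(4).tolist() for a in q])
E
```

```text
near edge slope 0.239 x 530.7 at y 199.6 -> nest centreline x 575.7 dock line x 572.4
192 [[0.6129, 0.2234]]
193 [[0.622, 0.221]]
194 [[0.6254, 0.2185]]
195 [[0.6264, 0.2159]]
196 [[0.6263, 0.2133]]
197 [[0.6264, 0.2108], [0.6094, 0.2106]]
198 [[0.6263, 0.2082], [0.6124, 0.208]]
199 [[0.6257, 0.2056], [0.6125, 0.2055]]
```

```bash
python3 -m inch '[{"gripper":-0.8,"dx":0.005,"dy":-0.0005,"dz":0,"wx":0.001,"wy":0.0005,"wz":0},{"gripper":-0.8,"dx":0.01,"dy":-0.0005,"dz":0,"wx":0,"wy":0,"wz":0},{"gripper":-0.8,"dx":0.012,"dy":0,"dz":0,"wx":0,"wy":0,"wz":0},{"gripper":-0.8,"dx":0.012,"dy":0,"dz":0,"wx":0,"wy":0,"wz":0},{"gripper":-0.8,"dx":0.011,"dy":0,"dz":0,"wx":0,"wy":0,"wz":0},{"gripper":-0.8,"dx":0.006,"dy":0,"dz":0,"wx":0,"wy":0,"wz":0}]'
python3 -m inch '[{"gripper":-0.8,"dx":0.005,"dy":0,"dz":0,"wx":0,"wy":0,"wz":0},{"gripper":-0.8,"dx":0.005,"dy":0,"dz":0,"wx":0,"wy":0,"wz":0},{"gripper":-0.8,"dx":0.005,"dy":0,"dz":0,"wx":0,"wy":0,"wz":0},{"gripper":-0.8,"dx":0.004,"dy":0,"dz":0,"wx":0,"wy":0,"wz":0},{"gripper":-0.8,"dx":0,"dy":0,"dz":0,"wx":0,"wy":0,"wz":0}]'
python3 -c "
from h import *
go([.5734,.2179,.042],86.5); print(r.observe()['torque'])"
```

```text
t: 31.13
tool_pos: [0.5679, 0.1259, 0.0423]
tcp_rot: [0.001, 0.728, 0.685, -0.001]
ft_force: [0.0, -10.0, 6.1]
grip_width: 0.0115
grip_force: 50.9
t: 31.55
tool_pos: [0.569, 0.1449, 0.0423]
tcp_rot: [0.001, 0.728, 0.685, -0.001]
ft_force: [-0.7, -6.5, 6.4]
grip_width: 0.0113
grip_force: 50.9
t 31.55 pos [0.569  0.1449 0.0423] yaw 86.49 tilt [ 0.0004 -0.002 ] j [ 0.25  0.3  -0.24  1.03 -0.    1.88]
d before turn mm [73.2 -0.1  0.2]  d after turn mm [73.2 -0.1  0.3] turn [ 0.0005  0.002  -0.0003] F [-0.7 -6.5  6.4] gw 0.0113 gf 50.9
[-1.02487958  0.11466268 -0.04928681]
```

```bash
python3 -m inch '[{"gripper":-0.8,"dx":0.006,"dy":0,"dz":0,"wx":0,"wy":0,"wz":0},{"gripper":-0.8,"dx":0.008,"dy":0,"dz":0,"wx":0,"wy":0,"wz":0},{"gripper":-0.8,"dx":0.008,"dy":0,"dz":0,"wx":0,"wy":0,"wz":0},{"gripper":-0.8,"dx":0.008,"dy":0,"dz":0,"wx":0,"wy":0,"wz":0},{"gripper":-0.8,"dx":0.008,"dy":0,"dz":0,"wx":0,"wy":0,"wz":0},{"gripper":-0.8,"dx":0.008,"dy":0,"dz":0,"wx":0,"wy":0,"wz":0},{"gripper":-0.8,"dx":0.008,"dy":0,"dz":0,"wx":0,"wy":0,"wz":0},{"gripper":-0.8,"dx":0.006,"dy":0,"dz":0,"wx":0,"wy":0,"wz":0},{"gripper":-0.8,"dx":0.003,"dy":0,"dz":0,"wx":0,"wy":0,"wz":0},{"gripper":-0.8,"dx":0,"dy":0,"dz":0,"wx":0,"wy":0,"wz":0},{"gripper":-0.8,"dx":0,"dy":0,"dz":0,"wx":0,"wy":0,"wz":0}]'
python3 -c "
from h import *
go([.5734,.2179,.042],86.5)"
```

```text
t: 32.47
tool_pos: [0.5727, 0.2078, 0.0423]
tcp_rot: [0.001, 0.728, 0.685, -0.0]
ft_force: [-0.2, -5.9, 6.4]
grip_width: 0.0113
grip_force: 50.8
t 32.47 pos [0.5727 0.2078 0.0423] yaw 86.49 tilt [ 0.0002 -0.0013] j [ 0.35  0.34 -0.18  1.04 -0.    1.98]
d before turn mm [10.2  0.   0.3]  d after turn mm [10.2  0.   0.3] turn [ 0.0003  0.0013 -0.0002] F [-0.2 -5.9  6.4] gw 0.0113 gf 50.8
```

Inch forward to the stop, watching for a force rise.

```bash
python3 -m inch '[{"gripper":-0.8,"dx":0.002,"dy":0,"dz":0,"wx":0,"wy":0,"wz":0},{"gripper":-0.8,"dx":0.002,"dy":0,"dz":0,"wx":0,"wy":0,"wz":0},{"gripper":-0.8,"dx":0.002,"dy":0,"dz":0,"wx":0,"wy":0,"wz":0},{"gripper":-0.8,"dx":0,"dy":0,"dz":0,"wx":0,"wy":0,"wz":0}]' | sed -n '2p;4p'
python3 -m inch '[{"gripper":-0.8,"dx":0.0015,"dy":0,"dz":0,"wx":0,"wy":0,"wz":0},{"gripper":-0.8,"dx":0.0015,"dy":0,"dz":0,"wx":0,"wy":0,"wz":0},{"gripper":-0.8,"dx":0,"dy":0,"dz":0,"wx":0,"wy":0,"wz":0}]'| sed -n '2p;4p'
```

```text
tool_pos: [0.573, 0.213, 0.0423]
ft_force: [-0.7, -8.1, 7.0]
tool_pos: [0.5732, 0.2158, 0.0423]
ft_force: [-0.9, -8.1, 6.8]
```

```bash
python3 -m inch '[{"gripper":-0.8,"dx":0.0015,"dy":0,"dz":0,"wx":0,"wy":0,"wz":0},{"gripper":-0.8,"dx":0.0015,"dy":0,"dz":0,"wx":0,"wy":0,"wz":0},{"gripper":-0.8,"dx":0,"dy":0,"dz":0,"wx":0,"wy":0,"wz":0}]'| sed -n '2p;4p'
```

```text
tool_pos: [0.5732, 0.2173, 0.0423]
ft_force: [-0.7, -14.7, 9.1]
```

```bash
python3 -m inch '[{"gripper":-0.8,"dx":0.001,"dy":0,"dz":0,"wx":0,"wy":0,"wz":0},{"gripper":-0.8,"dx":0,"dy":0,"dz":0,"wx":0,"wy":0,"wz":0},{"gripper":-0.8,"dx":0,"dy":0,"dz":0,"wx":0,"wy":0,"wz":0}]'| sed -n '2p;4p'
```

```text
tool_pos: [0.5732, 0.2174, 0.0423]
ft_force: [-1.0, -17.2, 9.5]
```

Home: the force rises with no further motion, at the predicted spot. Release and retreat.

```bash
python3 -m inch '[{"gripper":0.3,"dx":0,"dy":0,"dz":0,"wx":0,"wy":0,"wz":0},{"gripper":0.3,"dx":0,"dy":0,"dz":0,"wx":0,"wy":0,"wz":0},{"gripper":0.3,"dx":0,"dy":0,"dz":0,"wx":0,"wy":0,"wz":0},{"gripper":0.3,"dx":0,"dy":0,"dz":0,"wx":0,"wy":0,"wz":0},{"gripper":0.3,"dx":0,"dy":0,"dz":-0.01,"wx":0,"wy":0,"wz":0},{"gripper":0.3,"dx":0,"dy":0,"dz":-0.03,"wx":0,"wy":0,"wz":0},{"gripper":0.3,"dx":0,"dy":0,"dz":-0.04,"wx":0,"wy":0,"wz":0},{"gripper":0.3,"dx":0,"dy":0,"dz":-0.04,"wx":0,"wy":0,"wz":0},{"gripper":0.3,"dx":0,"dy":0,"dz":-0.04,"wx":0,"wy":0,"wz":0},{"gripper":0.3,"dx":0,"dy":0,"dz":-0.02,"wx":0,"wy":0,"wz":0},{"gripper":0.3,"dx":-0.02,"dy":0,"dz":0,"wx":0,"wy":0,"wz":0},{"gripper":0.3,"dx":0,"dy":0,"dz":0,"wx":0,"wy":0,"wz":0},{"gripper":0.3,"dx":0,"dy":0,"dz":0,"wx":0,"wy":0,"wz":0}]'
python3 - <<'E'
from h import *
f=grab('wrist','w15.png')
for o in rects(f,.072,150,amin=800): print(o)
f3=grab('top')
for n,z in(('nest',0),('nest_fin',.075),('dock_stop',0),('cover',.058),('jar',0),('beaker',0),('wrench',0)):
    for F,c in((f,'wrist'),(f3,'top')):
        for m in r.mark_of(c,n)[:1]: print(n,c,np.round(m['point']),round(m['confidence'],2),w(F,m['point'],z).round(4))
# tail edge profile in wrist view -> nest origin
g=f['color'].astype(float).mean(axis=2)
for c in (245,255,290,300):
    ks=[k for k in range(120,300) if g[k,c]-g[k+1,c]>25]; print(c,[(k,w(f,[c,k+.5],.008)[:2].round(4).tolist()) for k in ks][-2:])
E
```

```text
t: 34.63
tool_pos: [0.572, 0.2015, 0.2224]
tcp_rot: [-0.001, 0.729, 0.685, 0.0]
ft_force: [0.0, 0.6, -0.3]
grip_width: 0.0556
grip_force: 0.0
(array([441., 248.]), array([729.1, 145.9]), array([102.9,  72. ]), -61.6)
(array([273., 111.]), array([575. , 272.5]), array([152. ,  72.8]), 86.4)
(array([212.,  80.]), array([527.2, 298.3]), array([112. ,  17.9]), 79.2)
(array([330.,  75.]), array([622.9, 294.8]), array([117. ,  17.8]), -85.9)
nest_fin wrist [272. 185.] 0.91 [0.5705 0.2148 0.075 ]
nest_fin top [188. 182.] 0.61 [0.5739 0.2208 0.075 ]
dock_stop wrist [272.  13.] 0.95 [0.5792 0.3627 0.    ]
cover wrist [275.  77.] 0.78 [0.579  0.3031 0.058 ]
jar wrist [435. 314.] 0.94 [0.7623 0.0212 0.    ]
jar top [269. 111.] 0.59 [0.7682 0.028  0.    ]
beaker wrist [418. 224.] 0.97 [0.7328 0.1417 0.    ]
beaker top [229. 125.] 0.79 [0.7318 0.1313 0.    ]
wrench top [342. 109.] 0.75 [ 0.7733 -0.1627 -0.    ]
245 [(192, [0.5398, 0.1927]), (193, [0.5398, 0.1916])]
255 [(192, [0.5507, 0.1921]), (193, [0.5506, 0.1909])]
290 [(192, [0.5887, 0.1898]), (193, [0.5886, 0.1886])]
300 [(192, [0.5995, 0.1891]), (193, [0.5995, 0.188])]
```

```bash
python3 -c "
from bench import r
print(r.sign_off())"
```

```text
the job is handed in; nothing more can be done
None
```

Job handed in at about t = 35 s: body, spacer and cover (boss up) are stacked in the nest, which measured home against the dock stop to within about 1 mm and is released; the jar, beaker and wrench still measure within camera error of their start positions, sign-off gave no verdict, and I viewed 13 pictures against the limit of 10.

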